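# Clamp, spray and unclamp a clay bear

### The arm

A 7-joint arm with a two-finger parallel gripper is mounted at the origin on the work surface. World frame = base frame: x ahead of the robot, y to its left, z up, the work surface at z = 0. Lengths are in m, angles in rad, forces in N, time in s.
With the tool pointing down it reaches from about 0.4 to 0.875 m from the base axis. Payload 19.3 kg.
Tool frame: the origin (TCP) lies at the very end of the fingers, on their centre line; the grasp point (between the pads) lies 19 mm behind it (bot.pinch_z is the distance from the TCP to the grasp point, in m); y points along the fingers, x is the direction in which the jaws open and shut, and the axes are right-handed (so a half turn about y gives the same grasp; the last joint's range is limited). The gripper opens to 85 mm and grips with 20 to 120 N. Pads are 22 mm wide; open, the fingers measure 114 mm over their backs; the gripper's body (76 mm by 85 mm) begins 54 mm behind the grasp point. The pads swing forward as they close: fully open they stand 13 mm farther back than shut.
Start: joints at [1.083, 0.521, -0.036, 1.599, 0.021, 1.021, -0.113], TCP at [0.254, -0.571, 0.231] pointing down, gripper open.
Joint ranges: [-2.91, 2.91], [-0.3, 2.13], [-1.5, 1.42], [0.17, 2.43], [-1.26, 4.41], [0.16, 1.93], [-2.52, 2.52]. Speed limits (rad/s): [1.89, 1.89, 2.39, 2.39, 3.01, 3.01, 3.01].

### API

Orientations are given as [roll, pitch, yaw] about the fixed x, y, z axes, in that order (R = Rz(yaw) Ry(pitch) Rx(roll)).
In Python, from workcell import bot gives the robot as it stands. The module is installed in compiled form; this text tells all that it offers.
- The arm moves only by the tool arm_command, never from a script. Its argument "moves" is a list of rows, each an object of numbers: "rx", "ry", "rz": the turn, a rotation vector about the tool's x, y, z in rad; "x", "y", "z": the shift along the tool's x, y, z in cm; "gripper": the opening, from -1 (shut) to 1 (fully open). In form: [{"rx": .., "ry": .., "rz": .., "x": .., "y": .., "z": .., "gripper": ..}, ...]. A call has 1 to 5 rows; each row is the pose to reach, as a shift and turn from the pose commanded when the call began, along the tool's axes at that moment; what a row does not reach only later rows make up. A row lasts 1/12 s, in which the tool goes at most 41.7 mm and 7.16 degrees, less where a joint would pass 70% of its speed; a pose out of reach is approached as far as the arm can. A call with a gripper value outside its range is refused whole. The fingers move at their own pace and stop on an object; "squeeze" is the grip in N (left out, the last holds). Time passes only in rows, so rows that repeat a pose let the fingers close. It gives the time, the measured TCP pose, the force and the opening at its end, in the units of the state.
- bot.observe(): the state, without advancing time (a new reading comes with each control period).
- bot.grab_frame(name): name is "scene" or "top" or "wrist"; returns (picture, depth): 480x640x3 uint8, red, green, blue; 480x640 float32, m along the optical axis (not along the pixel's ray), 0 where there is no reading.
- bot.camera_model(name): a dict with "vfov" (degrees; the focal length in pixels is half the picture's height over the tangent of half this angle, whatever the lens; pixels are square), "cx", "cy" (the principal point, pixels), "dist_coeffs" ([k1, k2, p1, p2, k3] as OpenCV has them; the pictures are not rectified), "extrinsics" (4x4, takes a point from camera to world coordinates); the wrist camera has in their place "mount" (4x4, takes a point from camera to tool coordinates, whose origin is the TCP and whose axes are the tool frame's). Camera axes: x right, y down, z forward; pixel columns grow to the right and rows downward; lengths in m; the calibration is good to about 2 mm. A picture is of the moment at which its call begins: read the wrist's pose just before it. camera_model takes no time and is no camera call.
- bot.job_done(): hands the job in, once; it reports no verdict.
Trained networks look in the newest picture that a camera, given by its name, has taken for a name from the list of things; names that differ only in an ending like _2 or _b are one class to them, and where a whole thing is asked for, a point or a joint stands for the part that bears it (a point fixed in the world has none). Each returns a list of dicts, best first, with "p" (0 to 1); they miss things now and then, are a little off and sometimes report something else, mostly with a low value. They report only what shows in the picture. A call takes as long as a camera call.
- bot.spot_in(name, camera): "box" ([left, top, right, bottom] in pixels, round what is visible of it).
- bot.masks_of(name, camera): "mask" (480x640 bool, what is visible of it) and "box" ([left, top, right, bottom] in pixels, round what is visible of it).
The state is a dict: "clock": time; "qpos": joint angles; "qd": joint speeds; "joint_efforts": joint torques, N m; "position": TCP position; "tool_rot": TCP orientation; "force": force on the tool from outside, world axes, zero at the start; "moment": the same for the moment, N m; "grip_width": finger opening in m.
Only numpy, scipy, OpenCV 4.12 (cv2) and the standard library are available. Lean on these libraries where they do the work, as an engineer would, in place of code of your own. Each camera call takes 0.05 s, during which the arm holds its last target.

### The job

Swing the toggle clamp over so that it holds down the wooden plinth of the white clay bear in the spraying nest, then squeeze the trigger of the spray gun fully, keep it squeezed for at least one second and let it spring home. Then swing the clamp all the way back open, so that the bear can be lifted out later. Only work the trigger while the plinth is clamped, leave the bear sitting in its nest, and do not disturb the jars, cup, brush and painted bears around it.

Things in the scene. Friction and masses are not known exactly. Their poses are not given: they have to be found in the camera images.
- spray_stand: Fixed plywood board, 180 x 290 x 12 mm, carrying the spray gun. Origin on the table under the foot of the gun's grip; at yaw 0 x points away from the robot, y left, z up. Two dark steel pillars hold the gun upside down by its barrel, which is level along y, 32 mm thick, its axis 105 mm above the table, nozzle towards -y, where the nest is.
- lamp (a point): Middle of a fixed white lamp tube over the gun, 25 mm thick, 260 mm long along the stand's y, 300 mm above the table, on 12 mm bent posts at both its ends that go down 98 mm beyond it (+x). It bars a vertical approach to the gun's grip: come in along the leaning grip, from the robot's side.
- grip_foot (a point): The fixed gun; this point lies on its barrel axis at the foot of the grip. z runs up along the grip, which leans 30 degrees from vertical towards the robot; y is the level line of the barrel, nozzle tip 114 mm to -y. The aluminium grip is 24 mm wide (x), 28 mm deep (y = 0 to 28 mm) and ends at z = 98 mm. The trigger stands beside it at -y.
- squeeze_point (a point): Where to squeeze: 75 mm up the grip, axes as grip_foot. Squeeze along y: the back of the grip is 23 mm to +y of this point; the trigger's front face is 38 mm to -y at rest, 23 mm when fully squeezed. So grip and trigger measure 61 mm over all at rest (65 mm at the trigger's free end), 46 mm squeezed. Free space around them down to 40 mm below this point along z.
- trigger (a joint): Flat steel trigger, 68 mm long, 16 mm wide, 8 mm thick, hinged at its foot 55 mm below squeeze_point along its z, free end 13 mm above it. 0 rad = sprung home, 0.27 rad = fully squeezed against its stop, moving towards the grip. At squeeze_point's height it takes 3 N to start and 8.5 N to hold fully squeezed; it springs back when let go.
- nest: Fixed dark steel plate, 100 mm (x) x 235 mm (y) x 12 mm, with a pocket of 8 mm high aluminium lips in which the bear's plinth sits. Origin on the table under the middle of the pocket; z up; the toggle clamp stands at its -y end, away from the gun.
- clamp_pivot (a point): Pivot of the toggle clamp, 115 mm to -y of the nest's origin, 58 mm above the table, axes as the nest. The clamp is a rigid L swinging in the nest's y-z plane: a flat steel arm (86 mm long, 16 wide, 14 thick) and, square to it, a round handle (114 mm long, 20 mm thick, 28 mm ball at its end). Two cheeks, 34 mm along y, stand beside the pivot at x = -17 to +17 mm, 68 mm high.
- clamp (a joint): 0 rad = clamped: arm level towards the bear (nest +y), pad on the plinth, handle upright. 1.75 rad = fully open (start): arm up, leaning 10 degrees away from the bear; handle away from the bear (-y), 10 degrees below level. It is top-heavy: its weight swings it from mid swing (0.85 rad) to either end. Push arm or handle past mid swing (3 N at 50 mm from the pivot) and it falls on to the end.
- clamp_tip (a point): Middle of the clamp arm's tip, on its centre line 84 mm from the pivot.
- clamp_handle_end (a point): Free end of the clamp's handle (top of its ball), 114 mm from the pivot.
- clamp_pad: Round rubber pad, 18 mm across, 12 mm thick, swivelling slightly under the clamp arm 78 mm from the pivot; origin at the middle of its upper face.
- figure: White unpainted clay bear, 110 mm tall, 60 mm across, fixed on a wooden plinth 70 mm (x) x 100 mm (y) x 28 mm; origin at the centre of the plinth's underside. It stands 14 mm to +y of the middle, so the plinth's end next to the clamp is bare. Loose, about 0.4 kg; sits in the nest's pocket with 2 mm play, underside 12 mm above the table. Not to be lifted.
- lidded_jar: Bystander: big jar with brass lid, 84 mm across, 95 mm high; origin under its centre.
- paint_jar: Bystander: small jar, 44 mm across, 60 mm high, on the stand's board beyond the gun; origin under its centre.
- paint_cup: Bystander: white plastic cup, 56 mm across, 50 mm high, beyond the spray path; origin under its centre.
- painted_bear_a: Bystander: painted clay bear, 60 mm across, 110 mm high, on the robot's side of the spray path; origin under its centre.
- painted_bear_b: Bystander: painted clay bear, 60 mm across, 110 mm high, far side; origin under its centre.
- brush: Bystander: brush 180 mm long lying at the far side; origin under its middle.
- ochre_jar: Bystander: jar with orange cap, 60 mm across, 85 mm high, on the robot's side of the spray path; origin under its centre.

How it is judged:
On the way, in this order (a step that is already met when the one before it is completed fails the run):
1. the clamp is over centre and its pad presses on the plinth (value of joint clamp below 0.08 rad and contact force between clamp_pad and figure above 0.5 N), for 0.2 s.
2. the trigger is fully squeezed for a second with the plinth clamped (value of joint trigger above 0.22 rad and value of joint clamp below 0.12 rad), for 1 s.
3. the trigger is let go and springs home (value of joint trigger below 0.03 rad), for 0.2 s.
At the end, for the whole second after the job is handed in: The clamp is swung fully back (joint clamp above 1.6 rad), the trigger is home (below 0.03 rad), and the white bear sits at rest in its pocket (within 6 mm of the nest's middle, not raised by more than 4 mm, upright within 0.06 rad) (value of joint clamp above 1.6 rad and value of joint trigger below 0.03 rad and horizontal distance between figure and nest below 0.006 m and z of figure in the frame of nest below 0.016 m and angle between figure's own z axis and vertical below 0.06 rad and linear speed of figure below 0.02 m/s); the robot touches nothing.
It fails at once if the trigger is pulled while the plinth is not clamped (value of joint trigger above 0.1 rad and value of joint clamp above 0.15 rad).
It fails at once if the white bear is lifted or tipped out of its nest (distance of figure from where it was at the start of the episode above 0.02 m or angle between figure's own z axis and vertical above 0.25 rad).
It fails at once if a bystander is pushed more than 30 mm or knocked over (distance of any of lidded_jar, paint_jar, paint_cup, painted_bear_a, painted_bear_b, brush, ochre_jar from where it was at the start of the episode above 0.03 m or angle between any of lidded_jar, paint_jar, paint_cup, painted_bear_a, painted_bear_b, ochre_jar's own z axis and vertical above 0.5 rad).
It also fails if it takes over 72 s, if anything falls off the work surface, if the arm or the gripper's body presses on something with over 40 N, if the wrist force passes 120 N, or if a joint passes its speed limit or range.

## Working session

There is one attempt and no reset: what is moved stays moved. The work goes in short steps, Python scripts to look and compute and a tool call to move; the robot and the scene stay as the last step left them, time stands still between calls to the robot, and variables do not carry over. Pictures are saved under pics/ and viewed, and the job is handed in when it is done.

Besides the shell and the picture viewer there is one more tool, called after "Emit:" by a JSON object that holds its "method" and its "body", one argument or row to a line. arm_command: Moves the arm, as the interface text tells. Its arguments: {"type":"object","properties":{"moves":{"type":"array"},"squeeze":{"type":"number"}},"required":["moves"]}

```bash
mkdir -p pics; ls; python3 - <<'E'
from workcell import bot
import cv2,numpy as np
print(bot.observe())
for n in ["scene","top","wrist"]:
    p,d=bot.grab_frame(n); cv2.imwrite(f"pics/a_{n}.png",p[:,:,::-1]); np.save(f"pics/a_{n}_d.npy",d)
    print(n,bot.camera_model(n))
E
```

```text
pics
{'clock': 0.0, 'qpos': array([ 1.08283029,  0.52198603, -0.03631192,  1.5999995 ,  0.02120212,
        1.0210872 , -0.11279725]), 'qd': array([-0.00017533, -0.00021846, -0.00153571, -0.00016603,  0.00154519,
        0.00123752, -0.00075359]), 'joint_efforts': array([-1.40222484e-03, -9.27095175e+01,  1.97876640e+00, -3.69928193e+01,
        1.76951877e-02,  8.27976532e-03,  1.18085586e-05]), 'position': array([ 0.25339926, -0.57096636,  0.23074638]), 'tool_rot': array([-1.57088356e+00,  1.09159090e-03, -1.15305004e+00]), 'force': array([-1.07877782,  0.22431273, -0.21547878]), 'moment': array([0.00737751, 0.0602004 , 0.07320081]), 'grip_width': 0.08538419943462923}
scene {'vfov': 57.075500215838396, 'cx': 319.66908183469207, 'cy': 243.49006978591927, 'dist_coeffs': array([0.00839036, 0.        , 0.        , 0.        , 0.        ]), 'extrinsics': array([[ 0.2963296 ,  0.71905665, -0.62860664,  1.09466458],
       [ 0.95496071, -0.21241956,  0.20719066, -0.17167743],
       [ 0.01545348, -0.66169137, -0.74961705,  0.72802235],
       [ 0.        ,  0.        ,  0.        ,  1.   
[... 268 characters left out ...]
0.99981437,  0.00373938,  0.01890063, -0.0364847 ],
       [-0.01911913, -0.07126019, -0.99727451,  1.08095028],
       [ 0.        ,  0.        ,  0.        ,  1.        ]])}
wrist {'vfov': 65.4584150224872, 'cx': 316.86598404654114, 'cy': 237.90760062696813, 'dist_coeffs': array([-0.04430454,  0.        ,  0.        ,  0.        ,  0.        ]), 'mount': array([[ 9.99999679e-01,  1.14025001e-04, -7.93384650e-04,
         9.58520375e-04],
       [ 7.92606123e-04, -2.88018773e-01,  9.57624435e-01,
        -1.42517729e-01],
       [-1.19316547e-04, -9.57624756e-01, -2.88018771e-01,
         7.34276882e-02],
       [ 0.00000000e+00,  0.00000000e+00,  0.00000000e+00,
         1.00000000e+00]])}
```

View pics/a_scene.png

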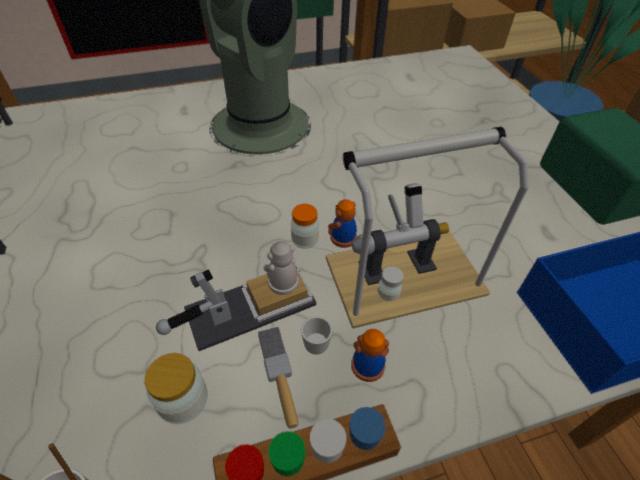

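View pics/a_top.png

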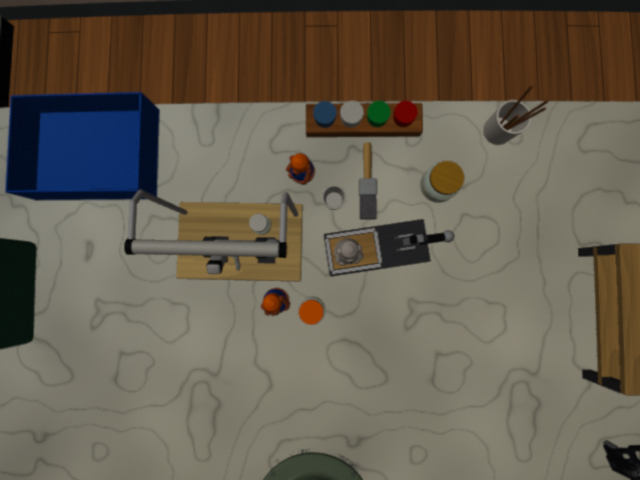

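View pics/a_wrist.png

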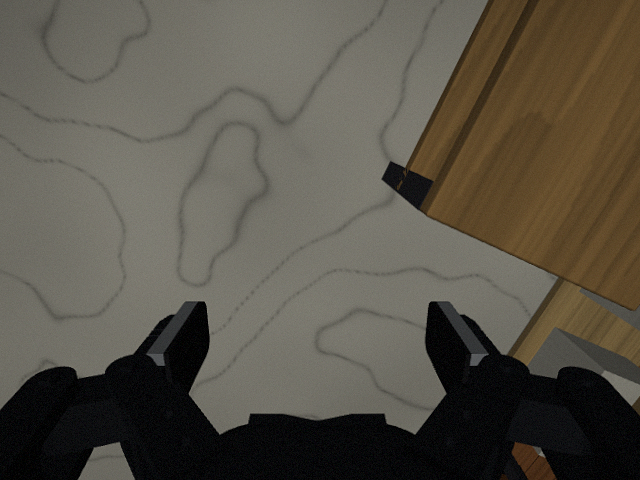

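```bash
cat > h.py <<'E'
from workcell import bot
import cv2,numpy as np
from scipy.spatial.transform import Rotation as Ro
def K(n):
    c=bot.camera_model(n); f=240/np.tan(np.radians(c['vfov'])/2)
    return np.array([[f,0,c['cx']],[0,f,c['cy']],[0,0,1.]]),c['dist_coeffs'],c
def pose():
    s=bot.observe(); T=np.eye(4); T[:3,:3]=Ro.from_euler('xyz',s['tool_rot']).as_matrix(); T[:3,3]=s['position']; return T,s
def ext(n):
    c=bot.camera_model(n)
    return c['extrinsics'] if 'extrinsics' in c else pose()[0]@c['mount']
def cloud(n,d,E=None):
    k,dist,c=K(n); E=ext(n) if E is None else E
    v,u=np.mgrid[0:480,0:640].astype(float)
    p=cv2.undistortPoints(np.stack([u.ravel(),v.ravel()],1)[:,None],k,dist)[:,0].reshape(480,640,2)
    P=np.dstack([p[...,0]*d,p[...,1]*d,d]); W=P@E[:3,:3].T+E[:3,3]; W[d<=0]=np.nan; return W
def proj(n,pts,E=None):
    k,dist,c=K(n); E=ext(n) if E is None else E; I=np.linalg.inv(E)
    return cv2.projectPoints(np.atleast_2d(np.array(pts,float)),cv2.Rodrigues(I[:3,:3])[0],I[:3,3],k,dist)[0][:,0]
def ray_z(n,uv,z,E=None):
    k,dist,c=K(n); E=ext(n) if E is None else E
    p=cv2.undistortPoints(np.array(uv,float).reshape(-1,1,2),k,dist)[:,0]; r=np.c_[p,np.ones(len(p))]@E[:3,:3].T
    return E[:3,3]+r*((z-E[2,3])/r[:,2])[:,None]
E
python3 - <<'E'
from h import *
np.set_printoptions(precision=4,suppress=True)
for cam in ['scene','top']:
    W=cloud(cam,np.load(f'pics/a_{cam}_d.npy'))
    print(cam,'finite',np.isfinite(W[...,2]).mean())
    for n in ['nest','figure','clamp','spray_stand','trigger','grip_foot','lamp','lidded_jar','paint_jar','paint_cup','painted_bear_a','brush','ochre_jar']:
        for r in bot.masks_of(n,cam)[:2]:
            q=W[r['mask']]; q=q[np.isfinite(q[:,0])]
            if len(q)==0: print(n,r['box'],r['p'],'nodepth');continue
            print(n,round(r['p'],2),np.round(r['box']),len(q),np.percentile(q,[2,50,98],axis=0).round(3).tolist())
            np.save(f'pics/m_{cam}_{n}.npy',r['mask']) if r['p']>.5 else 0
E
```

```text
scene finite 0.9960091145833333
nest 0.58 [156. 269. 317. 352.] 4540 [[0.566, -0.302, 0.003], [0.629, -0.205, 0.013], [0.664, -0.041, 0.142]]
figure 0.71 [246. 242. 308. 315.] 2578 [[0.571, -0.142, 0.018], [0.611, -0.091, 0.05], [0.635, -0.045, 0.147]]
clamp 0.76 [153. 271. 221. 331.] 1145 [[0.605, -0.312, 0.037], [0.622, -0.238, 0.059], [0.639, -0.204, 0.145]]
spray_stand 0.73 [325. 127. 528. 329.] 15479 [[0.548, 0.032, 0.008], [0.615, 0.173, 0.025], [0.708, 0.304, 0.312]]
spray_stand 0.26 [326. 202. 355. 249.] 1023 [[0.472, 0.054, 0.006], [0.498, 0.076, 0.055], [0.511, 0.104, 0.107]]
trigger 0.48 [388. 191. 408. 231.] 215 [[0.556, 0.137, 0.125], [0.578, 0.147, 0.152], [0.601, 0.16, 0.182]]
grip_foot 0.15 [352. 330. 391. 383.] 1509 [[0.766, -0.003, 0.006], [0.797, 0.016, 0.058], [0.812, 0.046, 0.108]]
lamp 0.67 [158. 269. 316. 352.] 4724 [[0.564, -0.304, 0.001], [0.629, -0.205, 0.013], [0.665, -0.038, 0.142]]
lamp 0.65 [327. 127. 530. 327.] 15856 [[0.544, 0.031, 0.006], [0.615, 0.173, 0.025], [0.708, 0.306, 0.312]]
lidded_jar 0.66 [146. 352. 210. 424.] 3332 [[0.72, -0.325, 0.009], [
[... 2048 characters left out ...]
], [0.738, -0.026, 0.052]]
painted_bear_a 0.88 [288. 151. 314. 184.] 655 [[0.752, -0.003, 0.01], [0.772, 0.022, 0.082], [0.798, 0.053, 0.109]]
painted_bear_a 0.81 [262. 289. 293. 313.] 614 [[0.452, 0.053, 0.003], [0.482, 0.076, 0.089], [0.507, 0.103, 0.109]]
brush 0.7 [357. 142. 380. 221.] 1008 [[0.671, -0.148, 0.002], [0.732, -0.128, 0.018], [0.841, -0.11, 0.023]]
brush 0.54 [125. 191. 305. 280.] 10806 [[0.532, 0.03, 0.008], [0.596, 0.173, 0.014], [0.704, 0.307, 0.314]]
ochre_jar 0.9 [298. 298. 326. 325.] 618 [[0.435, -0.028, 0.014], [0.464, -0.002, 0.084], [0.488, 0.025, 0.088]]
ochre_jar 0.69 [401. 231. 456. 241.] 501 [[0.603, -0.313, 0.04], [0.616, -0.257, 0.057], [0.635, -0.202, 0.146]]
```

```bash
python3 - <<'E'
from h import *
np.set_printoptions(precision=4,suppress=True)
C={c:cloud(c,np.load(f'pics/a_{c}_d.npy')) for c in ['scene','top']}
def sel(P,lo,hi):
    P=P.reshape(-1,3);P=P[np.isfinite(P[:,0])];return P[np.all((P>lo)&(P<hi),axis=1)]
for c,P in C.items():
    print(c)
    # table check
    print(' table z',np.median(sel(P,[.5,-.5,-.05],[.7,-.35,.05])[:,2]))
    q=sel(P,[.54,-.29,.007],[.68,-.035,.05]);r=cv2.minAreaRect(q[:,:2].astype(np.float32)*1000);print(' nest rect',r)
    q=sel(P,[.5,0.03,.007],[.72,.33,.017]);r=cv2.minAreaRect(q[:,:2].astype(np.float32)*1000);print(' board rect',r)
    q=sel(P,[.56,-.14,.035],[.64,-.04,.045]);r=cv2.minAreaRect(q[:,:2].astype(np.float32)*1000);print(' plinth rect',r,np.median(q[:,2]))
    q=sel(P,[.59,-.33,.04],[.65,-.23,.09]);
    print(' handle',len(q),np.percentile(q,[0,50,100],axis=0).tolist()); m=q.mean(0);print(m,np.linalg.svd(q-m)[2][0])
    q=sel(P,[.59,-.23,.07],[.65,-.17,.16]);
    print(' arm',len(q),np.percentile(q,[0,50,100],axis=0).tolist());m=q.mean(0);print(m,np.linalg.svd(q-m)[2][0])
    q=sel(P,[.5,.03,.29],[.72,.33,.34]);print(' lamp',np.percentile(q,[0,50,100],axis=0).tolist());m=q.mean(0);print(m,np.linalg.svd(q-m)[2][0])
    q=sel(P,[.5,.03,.085],[.64,.33,.13]);print(' barrel',len(q),np.percentile(q,[0,50,100],axis=0).tolist());m=np.median(q,axis=0);print(m,np.linalg.svd(q-m)[2][0])
    q=sel(P,[.5,.03,.135],[.62,.33,.24]);print(' grip',len(q),np.percentile(q,[0,50,100],axis=0).tolist());
E
```

```text
scene
 table z -4.851588942533791e-05
 nest rect ((619.089599609375, -161.57801818847656), (128.8198699951172, 257.8453369140625), 5.339788436889648)
 board rect ((607.2747192382812, 171.73226928710938), (287.21533203125, 208.17788696289062), 88.41117095947266)
 plinth rect ((595.9785766601562, -92.46842193603516), (71.28075408935547, 99.9007339477539), 8.261585235595703) 0.03974121755125587
 handle 582 [[0.6096841912641489, -0.31782160607898713, 0.040092653587035065], [0.6270321837726814, -0.2756992512435507, 0.052654457689750134], [0.6404820496964032, -0.2303709047630984, 0.06248147828627826]]
[ 0.6268 -0.275   0.0524] [ 0.16   -0.9784 -0.1313]
 arm 393 [[0.6058178974856123, -0.22982905079294785, 0.07012321451778591], [0.6204401676640994, -0.21429294595183768, 0.12872950868403843], [0.6255603772362162, -0.2022341143039718, 0.14762499740490242]]
[ 0.6189 -0.2148  0.1199] [-0.0352 -0.1171  0.9925]
 lamp [[0.5720370645273244, 0.032296510913859766, 0.29000861982316223], [0.5967302642264818, 0.16228453983276267, 0.3059211774522237], [0.6816800161161525, 0.30851455524778704, 0.3155504853
[... 1404 characters left out ...]
7]
 lamp [[0.5686424609800684, 0.03226603083597938, 0.2900872739221303], [0.5874170604067406, 0.16977467763453918, 0.30980980226647625], [0.678234430692337, 0.3083022487589961, 0.3172894078722003]]
[0.595  0.1698 0.3088] [-0.0292 -0.9996  0.0003]
 barrel 226 [[0.5004419801620679, 0.06590851580979604, 0.09002215297464233], [0.6119045605129287, 0.1239810920963015, 0.11469486278415708], [0.6186970142619523, 0.22542488965808258, 0.12624644949658081]]
[0.6119 0.124  0.1147] [-0.043  -0.9988 -0.0219]
 grip 358 [[0.5427309056043604, 0.1349317398665514, 0.1358578280369046], [0.5601546548470846, 0.17735037745400045, 0.18406370691875834], [0.5775524743924682, 0.19873937616207965, 0.19528577625372212]]
```

```bash
python3 - <<'E'
import cv2
p=cv2.imread('pics/a_scene.png')
cv2.imwrite('pics/b1.png',cv2.resize(p[160:310,330:500],None,fx=4,fy=4,interpolation=cv2.INTER_CUBIC)[:600])
cv2.imwrite('pics/b2.png',cv2.resize(p[230:360,140:330],None,fx=4,fy=4,interpolation=cv2.INTER_CUBIC))
E
```

```text
(no output)
```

View pics/b1.png

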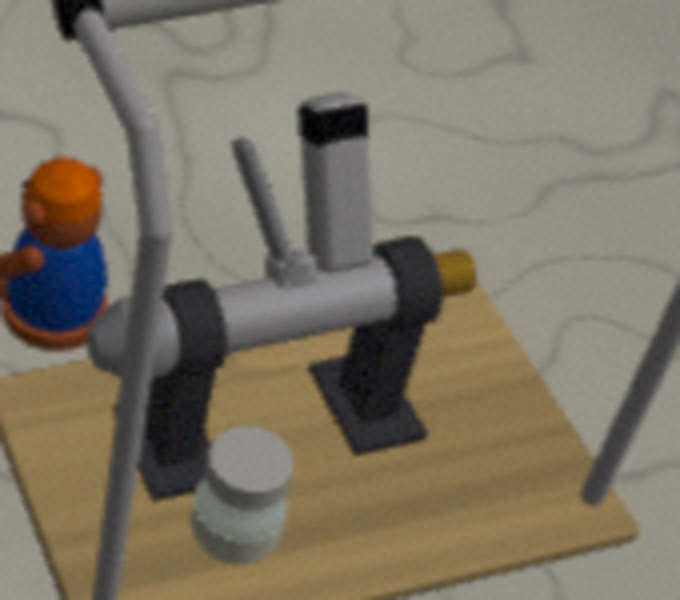

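View pics/b2.png

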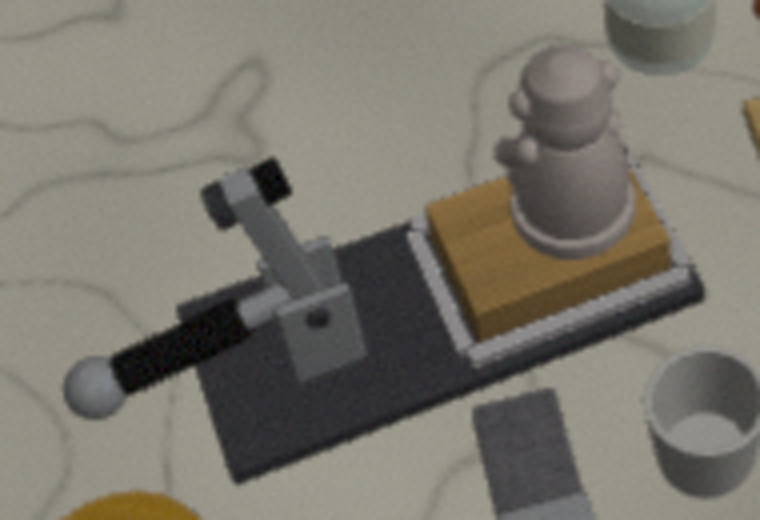

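```bash
python3 - <<'E'
from h import *
from scipy.optimize import least_squares
np.set_printoptions(precision=4,suppress=True)
C={c:cloud(c,np.load(f'pics/a_{c}_d.npy')) for c in ['scene','top']}
def sel(P,lo,hi):
    P=P.reshape(-1,3);P=P[np.isfinite(P[:,0])];return P[np.all((P>lo)&(P<hi),axis=1)]
def sdf(p,c,h):
    q=np.abs(p-c)-h; return np.linalg.norm(np.maximum(q,0),axis=1)+np.minimum(q.max(1),0)
def local(P,v):
    yaw=np.radians(v[2]);R=Ro.from_euler('zy',[yaw,-np.radians(30)]).as_matrix()
    return (P-np.array([v[0]/1000,v[1]/1000,.105]))@R
for cs in (['scene'],['top'],['scene','top']):
    P=np.vstack([C[c].reshape(-1,3) for c in cs])
    g=sel(P,[.53,.163,.14],[.61,.22,.21]); b=sel(P,[.57,.06,.108],[.64,.155,.125]); 
    def f(v):
        r=sdf(local(g,v),np.array([0,.014,.049]),np.array([.012,.014,.049]))
        yaw=np.radians(v[2]);dx=(b[:,0]-v[0]/1000)*np.cos(yaw)+(b[:,1]-v[1]/1000)*np.sin(yaw)
        rb=np.hypot(dx,b[:,2]-.105)-.016
        return np.r_[r,rb]*1000
    s=least_squares(f,[602,171,-1.5],loss='soft_l1');print(cs,s.x,len(g),len(b),np.median(np.abs(f(s.x)[:len(g)])),np.median(np.abs(f(s.x)[len(g):])))
    t=local(sel(P,[.53,.12,.14],[.61,.158,.21]),s.x); print('trigger local',np.percentile(t,[2,50,98],axis=0).tolist())
    k=t[t[:,2]>.07];print('  upper',len(k),np.percentile(k,[2,50,98],axis=0).tolist())
    l=sel(P,[.56,.05,.295],[.62,.29,.34]);
    def fl(v): return (np.hypot(l[:,0]-v[0]/1000-(l[:,1]-.17)*np.tan(v[2]),l[:,2]-v[1]/1000)-.0125)*1000
    print('lamp',least_squares(fl,[590,300,0.],loss='soft_l1').x)
E
```

```text
['scene'] [599.6831 171.6754   0.6896] 580 585 0.8371309081292049 1.8666314634088361
trigger local [[-0.004681785807732541, -0.03478136858397013, 0.0382947173541188], [0.005640962463144796, -0.027718944442138002, 0.062565531760347], [0.008775219820588225, -0.018627404287457943, 0.08604445952206324]]
  upper 52 [[-0.0048120929703965, -0.035018425719489224, 0.07049448944464587], [0.005487596363283363, -0.03250075825089384, 0.07904117050455314], [0.008433309879578122, -0.02643495648776566, 0.0862395578061223]]
lamp [586.5188 299.8618   0.0237]
['top'] [598.5613 170.896    0.9263] 293 120 0.762999009887043 2.2316893255593575
trigger local [[-0.006022851242202676, -0.035552176704774556, 0.054758036895833334], [0.004774058095330308, -0.02990744613219489, 0.08154466080896455], [0.007673528874705442, -0.02197833176088236, 0.08744960381562647]]
  upper 43 [[-0.006177289100824339, -0.0356771293083936, 0.0707053332211842], [0.0032428886370907506, -0.030796697411198483, 0.08469228042950822], [0.0076645438396186075, -0.026411573397113197, 0.08759200460661788]]
lamp [584.9444 300.2791   0.0238]
['scene', 'top'] [599.4092 171.4167   0.7285] 873 705 0.8463364394851163 1.9501564438616086
trigger local [[-0.005802478193453355, -0.03536693187945319, 0.03842026821854677], [0.005132737239186577, -0.02850526760011936, 0.0673633943624394], [0.00878394900080982, -0.019283522770826112, 0.0875649838593666]]
  upper 95 [[-0.006364071665315289, -0.03598902085635151, 0.07077890150057643], [0.004467846141631503, -0.03195657505040753, 0.08224473816067249], [0.008505270962234758, -0.026694302169369417, 0.0876983980391521]]
lamp [585.8228 300.2167   0.0236]
```

```bash
cat >> h.py <<'E'
NY=np.radians(8.4); NO=np.array([.5947,-.0931]); ny=np.array([-np.sin(NY),np.cos(NY)]); nx=np.array([np.cos(NY),np.sin(NY)])
PV=NO-.115*ny
def nestpt(yp,z,x=0): return np.r_[PV+yp*ny+x*nx,z]
RN=Ro.from_euler('xyz',[-np.pi/2,0,NY])
SY=np.radians(-1.4); GF=np.array([.6005,.1713,.105])
RG=Ro.from_euler('zy',[SY,-np.radians(30)])
def gunpt(x,y,z): return GF+RG.apply([x,y,z])
# tool: x=+grip y, y=-grip z, z = x cross y = y x (-z) = -x
RT=Ro.from_matrix(np.c_[RG.apply([0,1,0]),RG.apply([0,0,-1]),RG.apply([-1,0,0])])
def delta(p,R):
    T,s=pose(); R0=Ro.from_matrix(T[:3,:3])
    print('clock',round(s['clock'],2),'pos',s['position'].round(4),'F',s['force'].round(1),'q',s['qpos'].round(2))
    print(' shift cm',(R0.inv().apply(p-T[:3,3])*100).round(2),'rotvec',(R0.inv()*R).as_rotvec().round(3))
E
python3 -c "
from h import *
delta(nestpt(-.05,.23),RN); print(PV)"
```

```text
clock 1.45 pos [ 0.2535 -0.5712  0.2313] F [ 0.6 -0.3 -0.1] q [ 1.08  0.52 -0.04  1.6   0.02  1.02 -0.11]
 shift cm [-13.97   0.13  46.16] rotvec [-0.  -1.3 -0. ]
[ 0.61149955 -0.20686632]
```

Emit:
{"method": "arm_command", "body": {
  "moves": [
    {"x": -14, "y": 0, "z": 46, "ry": -1.3, "gripper": -1},
    {"x": -14, "y": 0, "z": 46, "ry": -1.3, "gripper": -1},
    {"x": -14, "y": 0, "z": 46, "ry": -1.3, "gripper": -1},
    {"x": -14, "y": 0, "z": 46, "ry": -1.3, "gripper": -1},
    {"x": -14, "y": 0, "z": 46, "ry": -1.3, "gripper": -1}
  ],
  "squeeze": 30
}}

```text
invalid input at $.moves[0]: expected keys rx, ry, rz, x, y, z, gripper
```

```bash
python3 -c "
from h import *
delta(nestpt(-.05,.23),RN)"
```

```text
clock 1.45 pos [ 0.2535 -0.5712  0.2313] F [ 0.6 -0.3 -0.1] q [ 1.08  0.52 -0.04  1.6   0.02  1.02 -0.11]
 shift cm [-13.97   0.13  46.16] rotvec [-0.  -1.3 -0. ]
```

Emit:
{"method": "arm_command", "body": {
  "moves": [
    {"rx": 0, "ry": -1.3, "rz": 0, "x": -14, "y": 0, "z": 46, "gripper": -1},
    {"rx": 0, "ry": -1.3, "rz": 0, "x": -14, "y": 0, "z": 46, "gripper": -1},
    {"rx": 0, "ry": -1.3, "rz": 0, "x": -14, "y": 0, "z": 46, "gripper": -1},
    {"rx": 0, "ry": -1.3, "rz": 0, "x": -14, "y": 0, "z": 46, "gripper": -1},
    {"rx": 0, "ry": -1.3, "rz": 0, "x": -14, "y": 0, "z": 46, "gripper": -1}
  ],
  "squeeze": 30
}}

```text
clock: 1.87
position: [0.4124, -0.4335, 0.2316]
tool_rot: [-1.571, -0.0, -0.522]
force: [1.4, -1.8, 0.6]
grip_width: 0.0254
```

```bash
python3 -c "
from h import *
delta(nestpt(-.05,.23),RN)"
```

```text
clock 1.87 pos [ 0.4124 -0.4335  0.2316] F [ 1.4 -1.8  0.6] q [ 0.87  0.49 -0.22  1.67  0.12  1.    0.08]
 shift cm [ 9.06  0.15 25.65] rotvec [ 0.    -0.669  0.   ]
```

Emit:
{"method": "arm_command", "body": {
  "moves": [
    {"rx": 0, "ry": -0.66, "rz": 0, "x": 9, "y": 0, "z": 25.5, "gripper": -1},
    {"rx": 0, "ry": -0.66, "rz": 0, "x": 9, "y": 0, "z": 25.5, "gripper": -1},
    {"rx": 0, "ry": -0.66, "rz": 0, "x": 9, "y": 0, "z": 25.5, "gripper": -1},
    {"rx": 0, "ry": -0.66, "rz": 0, "x": 9, "y": 0, "z": 25.5, "gripper": -1},
    {"rx": 0, "ry": -0.66, "rz": 0, "x": 9, "y": 0, "z": 25.5, "gripper": -1}
  ]
}}

```text
clock: 2.28
position: [0.5713, -0.2988, 0.2315]
tool_rot: [-1.571, -0.0, 0.103]
force: [0.5, -1.4, -0.9]
grip_width: -0.0003
```

```bash
python3 -c "
from h import *
delta(nestpt(-.05,.23),RN)"
```

```text
clock 2.28 pos [ 0.5713 -0.2988  0.2315] F [ 0.5 -1.4 -0.9] q [ 0.64  0.58 -0.39  1.53  0.24  1.08  0.3 ]
 shift cm [5.16 0.15 3.73] rotvec [ 0.    -0.044  0.   ]
```

Emit:
{"method": "arm_command", "body": {
  "moves": [
    {"rx": 0, "ry": -0.035, "rz": 0, "x": 4.6, "y": 0, "z": 3.3, "gripper": -1},
    {"rx": 0, "ry": -0.035, "rz": 0, "x": 4.6, "y": 0, "z": 3.3, "gripper": -1},
    {"rx": 0, "ry": -0.035, "rz": 0, "x": 4.6, "y": 0, "z": 3.3, "gripper": -1},
    {"rx": 0, "ry": -0.035, "rz": 0, "x": 4.6, "y": 0, "z": 3.3, "gripper": -1}
  ]
}}

```text
clock: 2.62
position: [0.613, -0.2621, 0.2309]
tool_rot: [-1.57, 0.0, 0.133]
force: [-0.6, -0.9, -0.4]
grip_width: -0.0001
```

```bash
python3 -c "
from h import *
delta(nestpt(-.05,.11),RN)
p,d=bot.grab_frame('wrist');cv2.imwrite('pics/c1.png',p[:,:,::-1])
p,d=bot.grab_frame('scene');cv2.imwrite('pics/c2.png',p[:,:,::-1])"
```

```text
clock 2.62 pos [ 0.613  -0.2621  0.2309] F [-0.6 -0.9 -0.4] q [ 0.56  0.61 -0.4   1.46  0.25  1.11  0.25]
 shift cm [ 0.66 12.09  0.49] rotvec [-0.    -0.014 -0.   ]
```

View pics/c1.png

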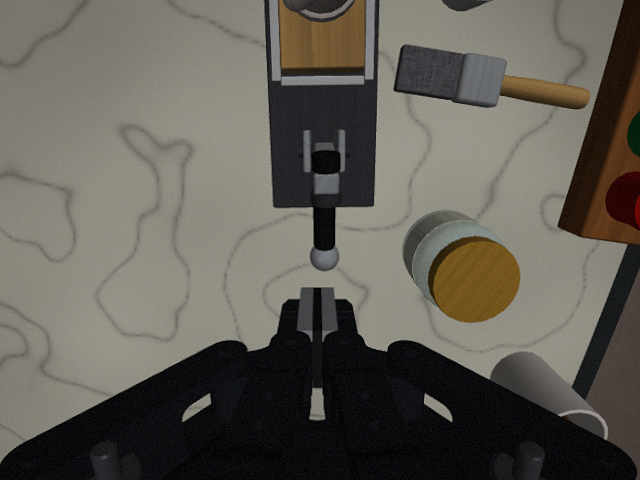

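View pics/c2.png

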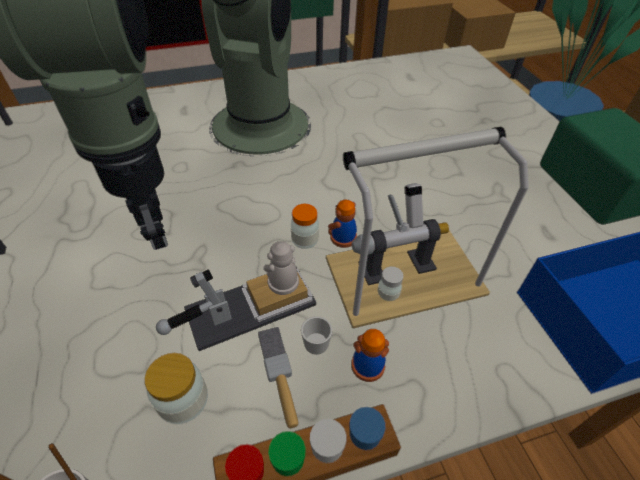

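Emit:
{"method": "arm_command", "body": {
  "moves": [
    {"rx": 0, "ry": -0.014, "rz": 0, "x": 0.5, "y": 4, "z": 0.3, "gripper": -1},
    {"rx": 0, "ry": -0.014, "rz": 0, "x": 0.5, "y": 8, "z": 0.3, "gripper": -1},
    {"rx": 0, "ry": -0.014, "rz": 0, "x": 0.5, "y": 11, "z": 0.3, "gripper": -1},
    {"rx": 0, "ry": -0.014, "rz": 0, "x": 0.5, "y": 12.8, "z": 0.3, "gripper": -1},
    {"rx": 0, "ry": -0.014, "rz": 0, "x": 0.5, "y": 12.8, "z": 0.3, "gripper": -1}
  ]
}}

```text
clock: 3.13
position: [0.6143, -0.26, 0.0994]
tool_rot: [-1.569, 0.005, 0.144]
force: [-0.7, 0.3, 0.4]
grip_width: 0.0
```

```bash
python3 -c "
from h import *
delta(nestpt(.025,.10),RN)
p,d=bot.grab_frame('scene');cv2.imwrite('pics/d2.png',cv2.resize(p[180:380,90:360,::-1],None,fx=2.9,fy=2.9))"
```

```text
clock 3.13 pos [ 0.6143 -0.26    0.0994] F [-0.7  0.3  0.4] q [ 0.54  0.76 -0.36  1.56  0.32  0.89  0.2 ]
 shift cm [ 0.48 -0.04  7.8 ] rotvec [-0.002 -0.002 -0.005]
```

View pics/d2.png

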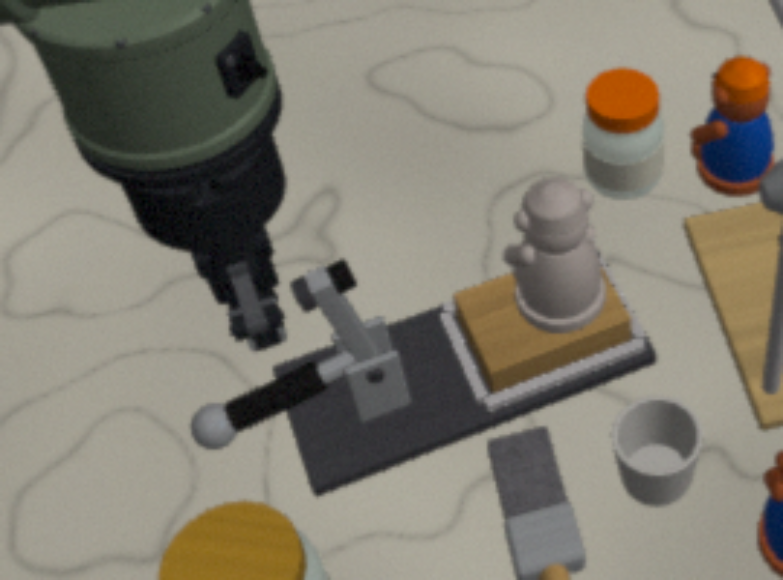

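Emit:
{"method": "arm_command", "body": {
  "moves": [
    {"rx": 0, "ry": 0, "rz": 0, "x": 0.4, "y": 0, "z": 1.4, "gripper": -1},
    {"rx": 0, "ry": 0, "rz": 0, "x": 0.4, "y": 0, "z": 2.6, "gripper": -1},
    {"rx": 0, "ry": 0, "rz": 0, "x": 0.4, "y": 0, "z": 3.8, "gripper": -1},
    {"rx": 0, "ry": 0, "rz": 0, "x": 0.4, "y": 0, "z": 5.0, "gripper": -1},
    {"rx": 0, "ry": 0, "rz": 0, "x": 0.4, "y": 0, "z": 6.0, "gripper": -1}
  ]
}}

```text
clock: 3.6
position: [0.6129, -0.1981, 0.105]
tool_rot: [-1.572, -0.002, 0.146]
force: [1.7, -2.9, -0.7]
grip_width: 0.0003
```

```bash
python3 -c "
from h import *
delta(nestpt(.025,.10),RN)
p,d=bot.grab_frame('scene');cv2.imwrite('pics/e2.png',cv2.resize(p[180:380,90:360,::-1],None,fx=2.9,fy=2.9))"
```

```text
clock 3.6 pos [ 0.6129 -0.1981  0.105 ] F [ 1.7 -2.9 -0.7] q [ 0.46  0.72 -0.37  1.63  0.32  0.85  0.11]
 shift cm [-0.27  0.5   1.65] rotvec [ 0.001 -0.     0.002]
```

View pics/e2.png

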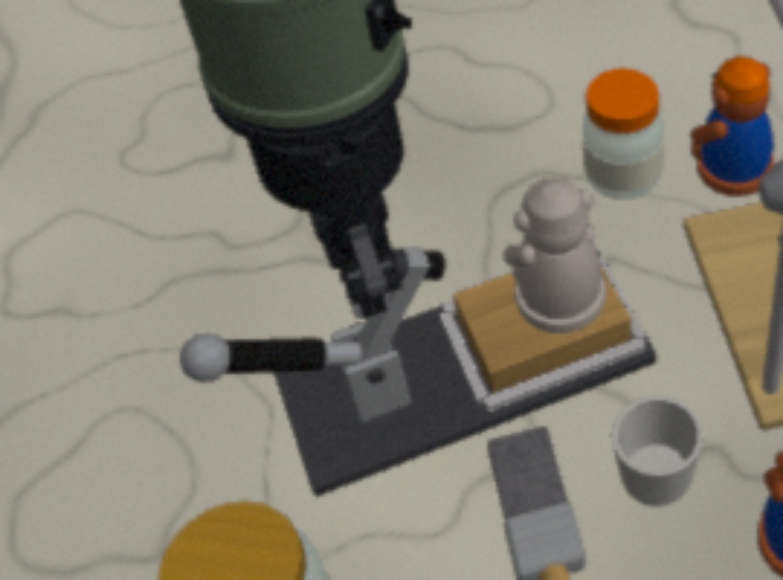

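Emit:
{"method": "arm_command", "body": {
  "moves": [
    {"rx": 0, "ry": 0, "rz": 0, "x": -0.1, "y": 0.3, "z": 1.0, "gripper": -1},
    {"rx": 0, "ry": 0, "rz": 0, "x": -0.1, "y": 0.3, "z": 2.0, "gripper": -1},
    {"rx": 0, "ry": 0, "rz": 0, "x": -0.1, "y": -0.2, "z": 3.0, "gripper": -1},
    {"rx": 0, "ry": 0, "rz": 0, "x": -0.1, "y": -2.0, "z": 3.8, "gripper": -1},
    {"rx": 0, "ry": 0, "rz": 0, "x": -0.1, "y": -4.0, "z": 4.0, "gripper": -1}
  ]
}}

```text
clock: 4.07
position: [0.6047, -0.1571, 0.1431]
tool_rot: [-1.569, 0.002, 0.148]
force: [-0.3, -0.6, -0.2]
grip_width: -0.0001
```

```bash
python3 -c "
from h import *
delta(nestpt(.025,.10),RN)
p,d=bot.grab_frame('scene');cv2.imwrite('pics/f2.png',cv2.resize(p[180:380,90:360,::-1],None,fx=2.9,fy=2.9))"
```

```text
clock 4.07 pos [ 0.6047 -0.1571  0.1431] F [-0.3 -0.6 -0.2] q [ 0.42  0.65 -0.39  1.66  0.29  0.9   0.06]
 shift cm [-0.05  4.31 -2.54] rotvec [-0.002  0.001 -0.002]
```

View pics/f2.png

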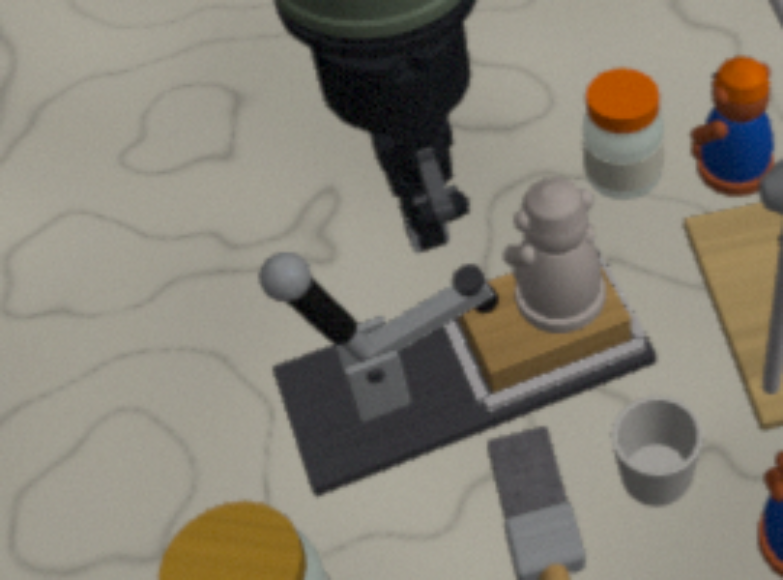

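Emit:
{"method": "arm_command", "body": {
  "moves": [
    {"rx": 0, "ry": 0, "rz": 0, "x": -2, "y": -4, "z": 0, "gripper": -1},
    {"rx": 0, "ry": 0, "rz": 0, "x": -5, "y": -8, "z": 0, "gripper": -1},
    {"rx": 0, "ry": 0, "rz": 0, "x": -8, "y": -11, "z": 0, "gripper": -1},
    {"rx": 0, "ry": 0, "rz": 0, "x": -12, "y": -14, "z": 0, "gripper": -1},
    {"rx": 0, "ry": 0, "rz": 0, "x": -14, "y": -15, "z": 0, "gripper": 1}
  ]
}}

```text
clock: 4.53
position: [0.4666, -0.1791, 0.2946]
tool_rot: [-1.571, -0.001, 0.147]
force: [1.2, -1.7, 1.5]
grip_width: 0.0108
```

```bash
python3 -c "
from h import *
print(gunpt(0,-.01,.21))
delta(gunpt(0,-.01,.21),RT)
p,d=bot.grab_frame('scene');cv2.imwrite('pics/g2.png',cv2.resize(p[180:380,90:360,::-1],None,fx=2.9,fy=2.9))
T,s=pose()
R0=Ro.from_matrix(T[:3,:3]);
# stepwise waypoints: half rotation
"
```

```text
[0.49528841 0.16130299 0.28674317]
clock 4.53 pos [ 0.4666 -0.1791  0.2946] F [ 1.2 -1.7  1.5] q [ 0.62  0.28 -0.46  1.83  0.14  1.07  0.26]
 shift cm [ 7.82  0.79 33.26] rotvec [-0.425 -1.365 -0.376]
```

View pics/g2.png

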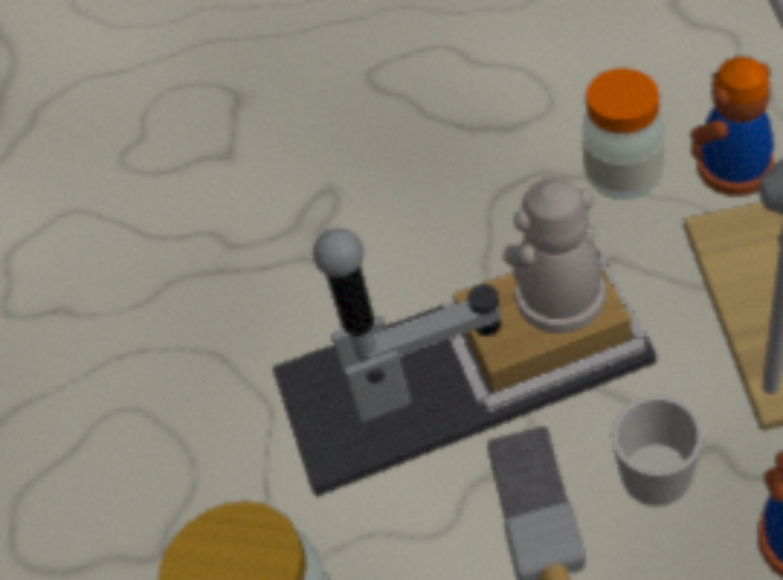

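Emit:
{"method": "arm_command", "body": {
  "moves": [
    {"rx": -0.425, "ry": -1.365, "rz": -0.376, "x": 4, "y": 0.8, "z": 18, "gripper": 1},
    {"rx": -0.425, "ry": -1.365, "rz": -0.376, "x": 4, "y": 0.8, "z": 18, "gripper": 1},
    {"rx": -0.425, "ry": -1.365, "rz": -0.376, "x": 4, "y": 0.8, "z": 18, "gripper": 1},
    {"rx": -0.425, "ry": -1.365, "rz": -0.376, "x": 4, "y": 0.8, "z": 18, "gripper": 1},
    {"rx": -0.425, "ry": -1.365, "rz": -0.376, "x": 4, "y": 0.8, "z": 18, "gripper": 1}
  ]
}}

```text
clock: 5.0
position: [0.4807, 0.0096, 0.2855]
tool_rot: [-1.788, -0.101, 0.748]
force: [0.9, -0.0, 0.2]
grip_width: 0.079
```

```bash
python3 -c "
from h import *
delta(gunpt(0,-.01,.21),RT)"
```

```text
clock 5.0 pos [0.4807 0.0096 0.2855] F [ 0.9 -0.   0.2] q [ 0.35  0.16 -0.65  2.04  0.34  0.81  0.23]
 shift cm [11.34 -1.18 10.11] rotvec [-0.244 -0.779 -0.212]
```

Emit:
{"method": "arm_command", "body": {
  "moves": [
    {"rx": -0.244, "ry": -0.779, "rz": -0.212, "x": 11.3, "y": -1.2, "z": 10.1, "gripper": 1},
    {"rx": -0.244, "ry": -0.779, "rz": -0.212, "x": 11.3, "y": -1.2, "z": 10.1, "gripper": 1},
    {"rx": -0.244, "ry": -0.779, "rz": -0.212, "x": 11.3, "y": -1.2, "z": 10.1, "gripper": 1},
    {"rx": -0.244, "ry": -0.779, "rz": -0.212, "x": 11.3, "y": -1.2, "z": 10.1, "gripper": 1},
    {"rx": -0.244, "ry": -0.779, "rz": -0.212, "x": 11.3, "y": -1.2, "z": 10.1, "gripper": 1}
  ]
}}

```text
clock: 5.42
position: [0.4964, 0.162, 0.2868]
tool_rot: [-2.023, -0.06, 1.348]
force: [0.4, -0.3, -0.2]
grip_width: 0.0852
```

```bash
python3 -c "
from h import *
delta(gunpt(0,-.01,.21),RT)"
```

```text
clock 5.42 pos [0.4964 0.162  0.2868] F [ 0.4 -0.3 -0.2] q [ 0.08  0.18 -0.78  2.1   0.71  0.69  0.16]
 shift cm [-0.09 -0.04  0.09] rotvec [-0.064 -0.201 -0.052]
```

Emit:
{"method": "arm_command", "body": {
  "moves": [
    {"rx": -0.064, "ry": -0.2, "rz": -0.052, "x": 0, "y": 0, "z": 0, "gripper": 1},
    {"rx": -0.064, "ry": -0.2, "rz": -0.052, "x": 0, "y": 0, "z": 0, "gripper": 1},
    {"rx": -0.064, "ry": -0.2, "rz": -0.052, "x": 0, "y": 0, "z": 0, "gripper": 1}
  ]
}}

```text
clock: 5.67
position: [0.4958, 0.1548, 0.286]
tool_rot: [-2.093, -0.008, 1.541]
force: [-0.2, 0.6, 0.7]
grip_width: 0.0859
```

```bash
python3 -c "
from h import *
np.set_printoptions(precision=4,suppress=True)
delta(gunpt(0,-.01,.05),RT)
E=ext('wrist')
p,d=bot.grab_frame('wrist')
q=proj('wrist',[gunpt(a*.012,b,c) for a in(-1,1) for b in (0,.028) for c in (.02,.098)],E)
p=p[:,:,::-1].copy()
for x in q: cv2.circle(p,tuple(int(v) for v in x),4,(0,0,255),1)
for x in proj('wrist',[gunpt(0,-.033,.075),gunpt(0,.028,.075)],E): cv2.circle(p,tuple(int(v) for v in x),4,(0,255,0),1)
cv2.imwrite('pics/h1.png',p)
W=cloud('wrist',d,E).reshape(-1,3); L=RG.inv().apply(W-GF); np.save('pics/h1L.npy',L)
m=(L[:,2]>.05)&(L[:,2]<.105)&(np.abs(L[:,0])<.03)&(np.abs(L[:,1])<.06)
g=L[m&(L[:,1]>-.01)]; t=L[m&(L[:,1]<-.01)]
for k in(g,t): print(len(k),np.percentile(k,[1,50,99],axis=0).tolist() if len(k) else '')
p,d=bot.grab_frame('scene');cv2.imwrite('pics/h2.png',p[:,:,::-1])
"
```

```text
clock 5.67 pos [0.4958 0.1548 0.286 ] F [-0.2  0.6  0.7] q [ 0.12  0.14 -0.78  2.17  0.8   0.58  0.28]
 shift cm [ 0.78 15.9  -0.  ] rotvec [-0.002 -0.006 -0.008]
1678 [[-0.014363973565597786, -0.0013352149192327016, 0.05264332214860265], [-0.006543835857380102, 0.011679024523947111, 0.09653604488772327], [0.009997325772621461, 0.026765556758579098, 0.09951134414577875]]
504 [[-0.009774637808661432, -0.03592869393040459, 0.050447028252602145], [-0.003657838040012875, -0.027888583694089437, 0.07889715856994925], [0.005206817019785731, -0.01927717616802282, 0.0875427320602]]
```

View pics/h1.png

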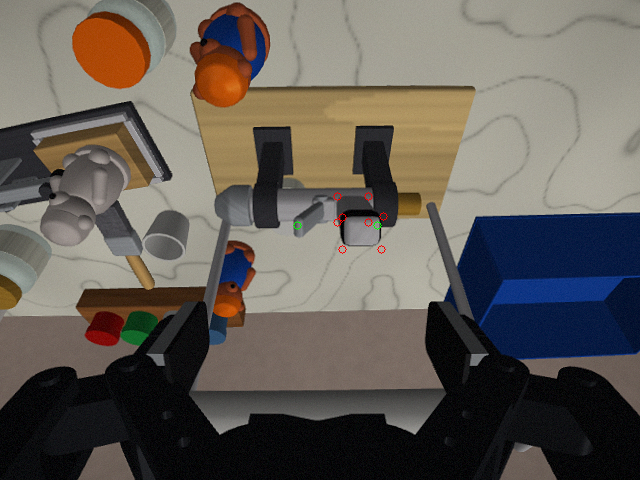

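View pics/h2.png

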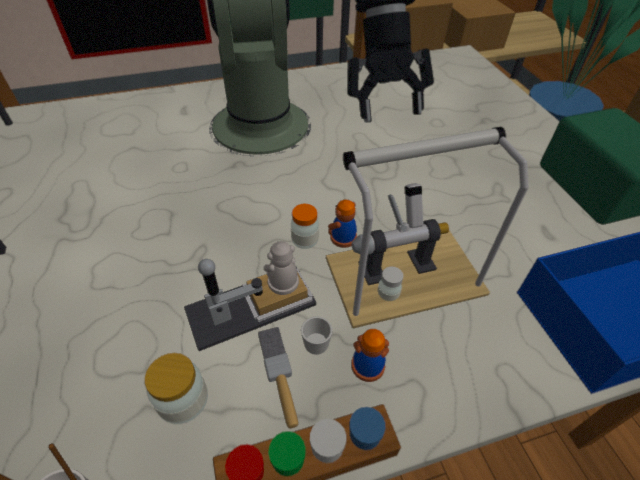

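```bash
python3 -c "
from h import *
delta(gunpt(-.001,-.0055,.05),RT)"
```

```text
clock 5.77 pos [0.4968 0.155  0.2866] F [ 0.6  0.1 -0.5] q [ 0.12  0.14 -0.78  2.17  0.8   0.59  0.28]
 shift cm [ 1.23 15.9   0.21] rotvec [-0.003 -0.014 -0.01 ]
```

Emit:
{"method": "arm_command", "body": {
  "moves": [
    {"rx": 0, "ry": -0.01, "rz": -0.01, "x": 1.1, "y": 2, "z": 0.2, "gripper": 1},
    {"rx": 0, "ry": -0.01, "rz": -0.01, "x": 1.1, "y": 4, "z": 0.2, "gripper": 1},
    {"rx": 0, "ry": -0.01, "rz": -0.01, "x": 1.1, "y": 6, "z": 0.2, "gripper": 1},
    {"rx": 0, "ry": -0.01, "rz": -0.01, "x": 1.1, "y": 6, "z": 0.2, "gripper": 1}
  ]
}}

```text
clock: 6.1
position: [0.526, 0.1651, 0.2306]
tool_rot: [-2.088, -0.014, 1.545]
force: [-1.7, -0.7, -1.6]
grip_width: 0.0853
```

```bash
python3 -c "
from h import *
delta(gunpt(-.001,-.0055,.05),RT)"
```

```text
clock 6.1 pos [0.526  0.1651 0.2306] F [-1.7 -0.7 -1.6] q [ 0.02  0.29 -0.7   2.18  1.07  0.55  0.03]
 shift cm [ 0.07  9.6  -0.11] rotvec [-0.006 -0.005 -0.   ]
```

Emit:
{"method": "arm_command", "body": {
  "moves": [
    {"rx": -0.006, "ry": -0.005, "rz": 0, "x": 0, "y": 2, "z": 0, "gripper": 1},
    {"rx": -0.006, "ry": -0.005, "rz": 0, "x": 0, "y": 4, "z": 0, "gripper": 1},
    {"rx": -0.006, "ry": -0.005, "rz": 0, "x": 0, "y": 6, "z": 0, "gripper": 1},
    {"rx": -0.006, "ry": -0.005, "rz": 0, "x": 0, "y": 6.5, "z": 0, "gripper": 1}
  ]
}}

```text
clock: 6.43
position: [0.5584, 0.1653, 0.1756]
tool_rot: [-2.096, -0.011, 1.551]
force: [-1.2, -0.4, -1.9]
grip_width: 0.0855
```

```bash
python3 -c "
from h import *
delta(gunpt(-.001,-.0055,.05),RT)
p,d=bot.grab_frame('wrist');cv2.imwrite('pics/i1.png',p[:,:,::-1])
p,d=bot.grab_frame('scene');cv2.imwrite('pics/i2.png',cv2.resize(p[100:300,310:560,::-1],None,fx=3,fy=3))"
```

```text
clock 6.43 pos [0.5584 0.1653 0.1756] F [-1.2 -0.4 -1.9] q [-0.04  0.43 -0.61  2.17  1.35  0.52 -0.2 ]
 shift cm [0.05 3.22 0.01] rotvec [ 0.002  0.001 -0.   ]
```

View pics/i1.png

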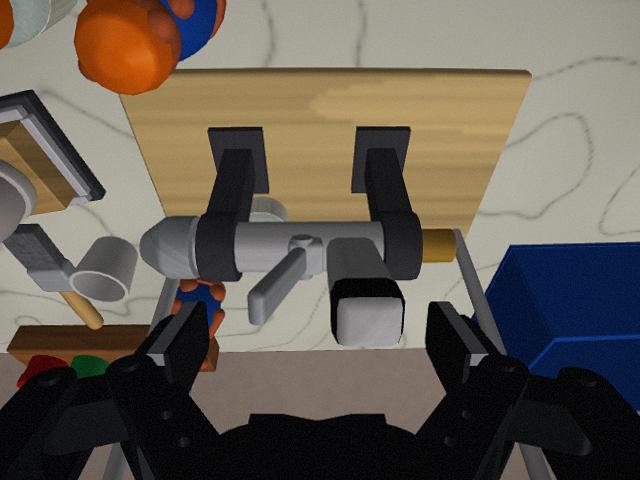

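View pics/i2.png

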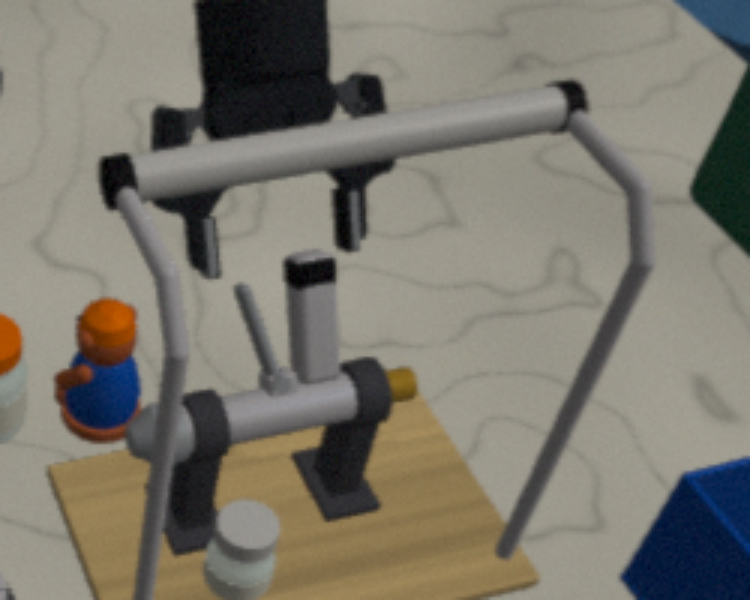

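Emit:
{"method": "arm_command", "body": {
  "moves": [
    {"rx": 0, "ry": 0, "rz": 0, "x": 0, "y": 1.5, "z": 0, "gripper": 1},
    {"rx": 0, "ry": 0, "rz": 0, "x": 0, "y": 3.0, "z": 0, "gripper": 1},
    {"rx": 0, "ry": 0, "rz": 0, "x": 0, "y": 3.3, "z": 0, "gripper": 1},
    {"rx": 0, "ry": 0, "rz": 0, "x": 0, "y": 3.3, "z": 0, "gripper": 1}
  ]
}}

```text
clock: 6.87
position: [0.5744, 0.1656, 0.1491]
tool_rot: [-2.098, -0.012, 1.553]
force: [0.1, 0.1, 0.9]
grip_width: 0.0853
```

```bash
python3 -c "
from h import *
delta(gunpt(-.001,.004,.05),RT)
p,d=bot.grab_frame('wrist');cv2.imwrite('pics/j1.png',p[:,:,::-1])
p,d=bot.grab_frame('scene');cv2.imwrite('pics/j2.png',p[:,:,::-1])"
```

```text
clock 6.87 pos [0.5744 0.1656 0.1491] F [0.1 0.1 0.9] q [-0.06  0.5  -0.59  2.15  1.47  0.52 -0.29]
 shift cm [0.97 0.12 0.06] rotvec [0.004 0.003 0.001]
```

View pics/j1.png

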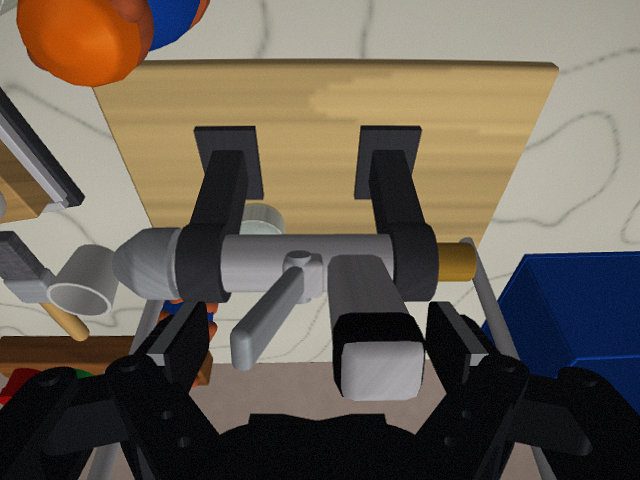

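View pics/j2.png

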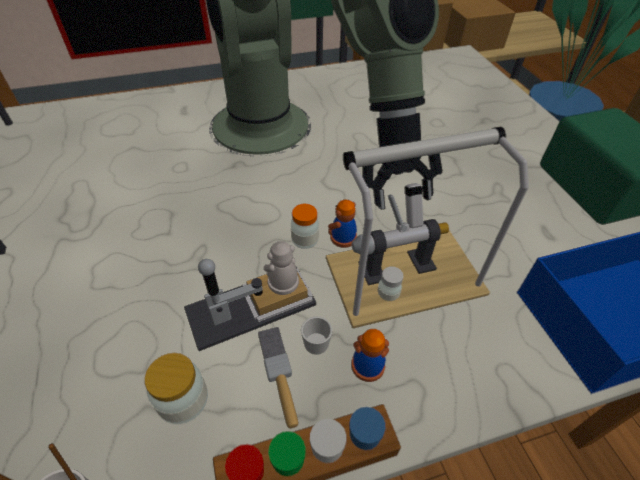

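```bash
python3 -c "
from h import *
np.set_printoptions(precision=4,suppress=True)
for c in ['scene','top']:
    p,d=bot.grab_frame(c)
    W=cloud(c,d).reshape(-1,3); W=W[np.isfinite(W[:,0])]
    a=W[:,:2]-PV; L=np.c_[a@nx,a@ny,W[:,2]]
    m=(np.abs(L[:,0])<.007)&(L[:,1]>.02)&(L[:,1]<.078)&(L[:,2]>.045)&(L[:,2]<.12)
    q=L[m];print(c,len(q),'arm slope',np.polyfit(q[:,1],q[:,2],1),'medz',np.median(q[:,2]))
    m=(np.abs(L[:,0])<.03)&(np.abs(L[:,1])<.06)&(L[:,2]>.15)&(L[:,2]<.19);q=L[m];print(' ball',np.median(q,axis=0),q[:,2].max())
"
```

```text
scene 199 arm slope [0.1052 0.0608] medz 0.06507084613338354
 ball [ 0.0078 -0.0015  0.1663] 0.1733956028837781
top 167 arm slope [0.1231 0.0607] medz 0.06559648809111929
 ball [-0.0012  0.0016  0.1677] 0.17414698454799216
```

Emit:
{"method": "arm_command", "body": {
  "moves": [
    {"rx": 0, "ry": 0, "rz": 0, "x": 0.3, "y": 0, "z": 0, "gripper": 0.6},
    {"rx": 0, "ry": 0, "rz": 0, "x": 0.6, "y": 0, "z": 0, "gripper": 0.3},
    {"rx": 0, "ry": 0, "rz": 0, "x": 0.95, "y": 0, "z": 0, "gripper": -1},
    {"rx": 0, "ry": 0, "rz": 0, "x": 0.95, "y": 0, "z": 0, "gripper": -1},
    {"rx": 0, "ry": 0, "rz": 0, "x": 0.95, "y": 0, "z": 0, "gripper": -1}
  ],
  "squeeze": 30
}}

```text
clock: 7.48
position: [0.5746, 0.1766, 0.1493]
tool_rot: [-2.099, -0.012, 1.555]
force: [-6.0, 3.4, 8.8]
grip_width: 0.0451
```

```bash
python3 -c "
from h import *
delta(gunpt(-.001,.004,.05),RT);print(bot.observe()['grip_width'])
p,d=bot.grab_frame('wrist');cv2.imwrite('pics/k1.png',p[:,:,::-1])"
```

```text
clock 7.48 pos [0.5746 0.1766 0.1493] F [-6.   3.4  8.8] q [-0.07  0.5  -0.59  2.14  1.46  0.53 -0.3 ]
 shift cm [-0.13  0.13  0.06] rotvec [0.004 0.005 0.003]
0.045127723899252174
```

View pics/k1.png

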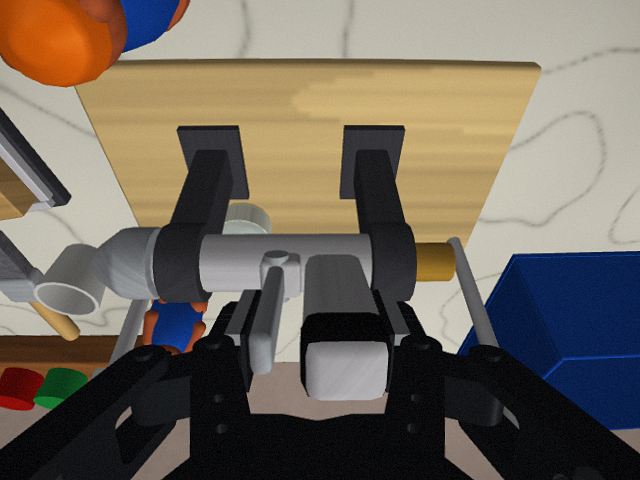

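Emit:
{"method": "arm_command", "body": {
  "moves": [
    {"rx": 0, "ry": 0, "rz": 0, "x": 0, "y": 0, "z": 0, "gripper": -1},
    {"rx": 0, "ry": 0, "rz": 0, "x": 0, "y": 0, "z": 0, "gripper": -1},
    {"rx": 0, "ry": 0, "rz": 0, "x": 0, "y": 0, "z": 0, "gripper": -1},
    {"rx": 0, "ry": 0, "rz": 0, "x": 0, "y": 0, "z": 0, "gripper": -1},
    {"rx": 0, "ry": 0, "rz": 0, "x": 0, "y": 0, "z": 0, "gripper": -1}
  ]
}}

```text
clock: 7.95
position: [0.5746, 0.1766, 0.1493]
tool_rot: [-2.099, -0.012, 1.555]
force: [-5.1, 3.9, 9.5]
grip_width: 0.0453
```

Emit:
{"method": "arm_command", "body": {
  "moves": [
    {"rx": 0, "ry": 0, "rz": 0, "x": 0, "y": 0, "z": 0, "gripper": -1},
    {"rx": 0, "ry": 0, "rz": 0, "x": 0, "y": 0, "z": 0, "gripper": -1},
    {"rx": 0, "ry": 0, "rz": 0, "x": 0, "y": 0, "z": 0, "gripper": -1},
    {"rx": 0, "ry": 0, "rz": 0, "x": 0, "y": 0, "z": 0, "gripper": -1},
    {"rx": 0, "ry": 0, "rz": 0, "x": 0, "y": 0, "z": 0, "gripper": -1}
  ]
}}

```text
clock: 8.37
position: [0.5746, 0.1766, 0.1493]
tool_rot: [-2.099, -0.012, 1.555]
force: [-4.9, 3.8, 9.8]
grip_width: 0.0452
```

Emit:
{"method": "arm_command", "body": {
  "moves": [
    {"rx": 0, "ry": 0, "rz": 0, "x": 0, "y": 0, "z": 0, "gripper": -1},
    {"rx": 0, "ry": 0, "rz": 0, "x": 0, "y": 0, "z": 0, "gripper": -1},
    {"rx": 0, "ry": 0, "rz": 0, "x": 0, "y": 0, "z": 0, "gripper": -1},
    {"rx": 0, "ry": 0, "rz": 0, "x": 0, "y": 0, "z": 0, "gripper": -1},
    {"rx": 0, "ry": 0, "rz": 0, "x": 0, "y": 0, "z": 0, "gripper": -1}
  ]
}}

```text
clock: 8.78
position: [0.5746, 0.1766, 0.1493]
tool_rot: [-2.099, -0.012, 1.555]
force: [-5.1, 4.6, 9.2]
grip_width: 0.0456
```

Emit:
{"method": "arm_command", "body": {
  "moves": [
    {"rx": 0, "ry": 0, "rz": 0, "x": 0, "y": 0, "z": 0, "gripper": -1},
    {"rx": 0, "ry": 0, "rz": 0, "x": 0, "y": 0, "z": 0, "gripper": -1},
    {"rx": 0, "ry": 0, "rz": 0, "x": 0, "y": 0, "z": 0, "gripper": -1},
    {"rx": 0, "ry": 0, "rz": 0, "x": 0, "y": 0, "z": 0, "gripper": -1},
    {"rx": 0, "ry": 0, "rz": 0, "x": 0, "y": 0, "z": 0, "gripper": -1}
  ]
}}

```text
clock: 9.2
position: [0.5746, 0.1766, 0.1493]
tool_rot: [-2.099, -0.012, 1.555]
force: [-6.1, 4.2, 7.8]
grip_width: 0.0455
```

```bash
python3 -c "
from h import *
p,d=bot.grab_frame('wrist');cv2.imwrite('pics/l1.png',p[:,:,::-1])
p,d=bot.grab_frame('scene');cv2.imwrite('pics/l2.png',p[:,:,::-1])"
```

```text
(no output)
```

View pics/l1.png

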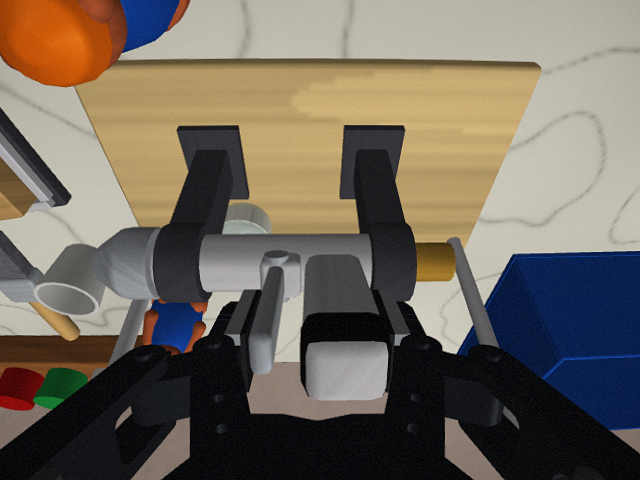

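View pics/l2.png

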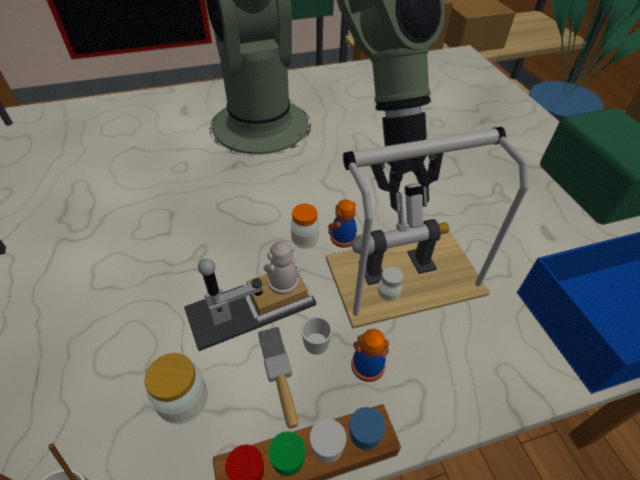

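Emit:
{"method": "arm_command", "body": {
  "moves": [
    {"rx": 0, "ry": 0, "rz": 0, "x": -0.2, "y": 0, "z": 0, "gripper": 1},
    {"rx": 0, "ry": 0, "rz": 0, "x": -0.6, "y": 0, "z": 0, "gripper": 1},
    {"rx": 0, "ry": 0, "rz": 0, "x": -1.0, "y": 0, "z": 0, "gripper": 1},
    {"rx": 0, "ry": 0, "rz": 0, "x": -1.0, "y": 0, "z": 0, "gripper": 1},
    {"rx": 0, "ry": 0, "rz": 0, "x": -1.0, "y": 0, "z": 0, "gripper": 1}
  ]
}}

```text
clock: 9.72
position: [0.5745, 0.165, 0.1485]
tool_rot: [-2.098, -0.012, 1.553]
force: [0.1, -1.4, 0.9]
grip_width: 0.0855
```

Emit:
{"method": "arm_command", "body": {
  "moves": [
    {"rx": 0, "ry": 0, "rz": 0, "x": 0, "y": 0, "z": 0, "gripper": 1},
    {"rx": 0, "ry": 0, "rz": 0, "x": 0, "y": 0, "z": 0, "gripper": 1},
    {"rx": 0, "ry": 0, "rz": 0, "x": 0, "y": 0, "z": 0, "gripper": 1},
    {"rx": 0, "ry": 0, "rz": 0, "x": 0, "y": 0, "z": 0, "gripper": 1},
    {"rx": 0, "ry": 0, "rz": 0, "x": 0, "y": 0, "z": 0, "gripper": 1}
  ]
}}

```text
clock: 10.13
position: [0.5745, 0.1652, 0.1485]
tool_rot: [-2.098, -0.011, 1.554]
force: [-0.2, 0.2, 0.7]
grip_width: 0.0854
```

```bash
python3 -c "
from h import *
p,d=bot.grab_frame('wrist');cv2.imwrite('pics/n1.png',p[:,:,::-1])
delta(gunpt(-.001,-.0055,.21),RT)"
```

```text
clock 10.18 pos [0.5745 0.1652 0.1485] F [ 0.6 -0.2 -0.5] q [-0.06  0.5  -0.58  2.15  1.47  0.52 -0.29]
 shift cm [  0.09 -15.93  -0.02] rotvec [0.004 0.004 0.001]
```

View pics/n1.png

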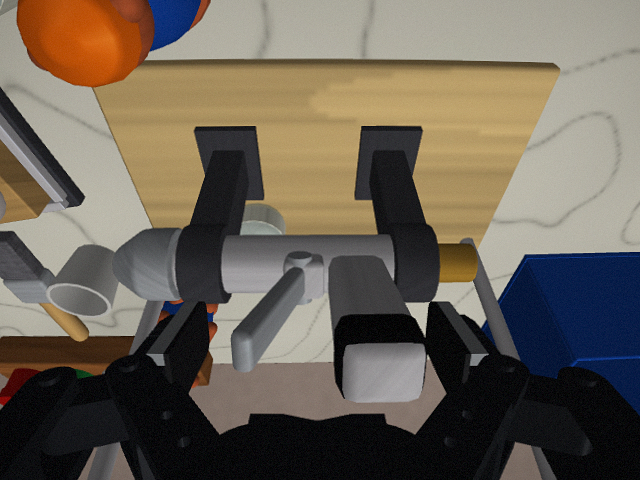

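Trigger has sprung home: its free end is back at (242,355), as before the squeeze. I'll back out along the grip.

Emit:
{"method": "arm_command", "body": {
  "moves": [
    {"rx": 0, "ry": 0, "rz": 0, "x": 0, "y": -2, "z": 0, "gripper": 1},
    {"rx": 0, "ry": 0, "rz": 0, "x": 0, "y": -5, "z": 0, "gripper": 1},
    {"rx": 0, "ry": 0, "rz": 0, "x": 0, "y": -9, "z": 0, "gripper": 1},
    {"rx": 0, "ry": 0, "rz": 0, "x": 0, "y": -13, "z": 0, "gripper": 1},
    {"rx": 0, "ry": 0, "rz": 0, "x": 0, "y": -16, "z": 0, "gripper": 1}
  ]
}}

```text
clock: 10.6
position: [0.4924, 0.1658, 0.2887]
tool_rot: [-2.098, -0.012, 1.556]
force: [1.7, 0.8, 1.5]
grip_width: 0.0857
```

```bash
python3 -c "
from h import *
p=np.array([.467,-.179,.295]);delta(p,RN)"
```

```text
clock 10.6 pos [0.4924 0.1658 0.2887] F [1.7 0.8 1.5] q [ 0.09  0.13 -0.77  2.17  0.8   0.58  0.27]
 shift cm [-34.51  -1.91   1.23] rotvec [0.428 1.371 0.38 ]
```

Emit:
{"method": "arm_command", "body": {
  "moves": [
    {"rx": 0.428, "ry": 1.37, "rz": 0.38, "x": -34.5, "y": -1.9, "z": 1.2, "gripper": -1},
    {"rx": 0.428, "ry": 1.37, "rz": 0.38, "x": -34.5, "y": -1.9, "z": 1.2, "gripper": -1},
    {"rx": 0.428, "ry": 1.37, "rz": 0.38, "x": -34.5, "y": -1.9, "z": 1.2, "gripper": -1},
    {"rx": 0.428, "ry": 1.37, "rz": 0.38, "x": -34.5, "y": -1.9, "z": 1.2, "gripper": -1},
    {"rx": 0.428, "ry": 1.37, "rz": 0.38, "x": -34.5, "y": -1.9, "z": 1.2, "gripper": -1}
  ]
}}

```text
clock: 11.02
position: [0.4778, -0.0443, 0.2913]
tool_rot: [-1.877, -0.103, 0.957]
force: [0.6, 0.6, -0.5]
grip_width: 0.0257
```

```bash
python3 -c "
from h import *
p=np.array([.467,-.179,.295]);delta(p,RN)"
```

```text
clock 11.02 pos [ 0.4778 -0.0443  0.2913] F [ 0.6  0.6 -0.5] q [ 0.45  0.09 -0.6   2.11  0.3   0.68  0.59]
 shift cm [-11.53   0.58  -7.02] rotvec [0.247 0.787 0.22 ]
```

Emit:
{"method": "arm_command", "body": {
  "moves": [
    {"rx": 0.247, "ry": 0.787, "rz": 0.22, "x": -11.5, "y": 0.6, "z": -7, "gripper": -1},
    {"rx": 0.247, "ry": 0.787, "rz": 0.22, "x": -11.5, "y": 0.6, "z": -7, "gripper": -1},
    {"rx": 0.247, "ry": 0.787, "rz": 0.22, "x": -11.5, "y": 0.6, "z": -7, "gripper": -1},
    {"rx": 0.247, "ry": 0.787, "rz": 0.22, "x": -11.5, "y": 0.6, "z": -7, "gripper": -1},
    {"rx": 0.247, "ry": 0.787, "rz": 0.22, "x": -11.5, "y": 0.6, "z": -7, "gripper": -1}
  ]
}}

```text
clock: 11.43
position: [0.4674, -0.1806, 0.2944]
tool_rot: [-1.643, -0.049, 0.354]
force: [0.1, 1.1, 0.2]
grip_width: -0.0001
```

```bash
python3 -c "
from h import *
delta(nestpt(.045,.25),RN)"
```

```text
clock 11.43 pos [ 0.4674 -0.1806  0.2944] F [0.1 1.1 0.2] q [ 0.59  0.23 -0.43  1.89  0.16  0.97  0.44]
 shift cm [13.3   5.3  -2.68] rotvec [0.067 0.205 0.056]
```

Emit:
{"method": "arm_command", "body": {
  "moves": [
    {"rx": 0.067, "ry": 0.205, "rz": 0.056, "x": 3, "y": 1, "z": -0.7, "gripper": -1},
    {"rx": 0.067, "ry": 0.205, "rz": 0.056, "x": 7, "y": 2, "z": -1.5, "gripper": -1},
    {"rx": 0.067, "ry": 0.205, "rz": 0.056, "x": 10, "y": 4, "z": -2, "gripper": -1},
    {"rx": 0.067, "ry": 0.205, "rz": 0.056, "x": 13.3, "y": 5.3, "z": -2.7, "gripper": -1},
    {"rx": 0.067, "ry": 0.205, "rz": 0.056, "x": 13.3, "y": 5.3, "z": -2.7, "gripper": -1}
  ]
}}

```text
clock: 11.85
position: [0.6093, -0.1552, 0.2463]
tool_rot: [-1.569, -0.0, 0.16]
force: [0.0, 0.4, 0.4]
grip_width: 0.0005
```

```bash
python3 -c "
from h import *
delta(nestpt(.045,.115),RN)
p,d=bot.grab_frame('scene');cv2.imwrite('pics/o2.png',cv2.resize(p[180:380,90:360,::-1],None,fx=2.9,fy=2.9))"
```

```text
clock 11.85 pos [ 0.6093 -0.1552  0.2463] F [0.  0.4 0.4] q [ 0.41  0.54 -0.38  1.56  0.21  1.09  0.14]
 shift cm [-0.54 13.13 -0.67] rotvec [-0.002  0.014  0.   ]
```

View pics/o2.png

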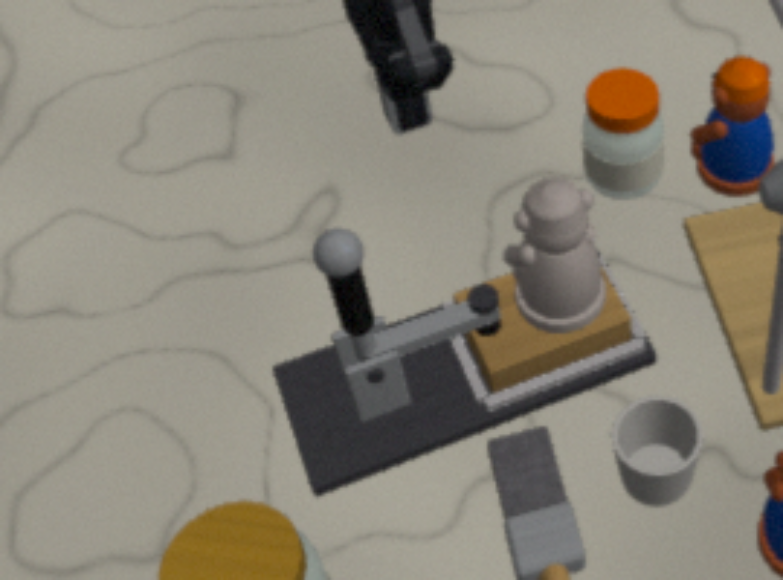

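Emit:
{"method": "arm_command", "body": {
  "moves": [
    {"rx": 0, "ry": 0.01, "rz": 0, "x": -0.4, "y": 4, "z": -0.3, "gripper": -1},
    {"rx": 0, "ry": 0.01, "rz": 0, "x": -0.4, "y": 8, "z": -0.4, "gripper": -1},
    {"rx": 0, "ry": 0.01, "rz": 0, "x": -0.4, "y": 11, "z": -0.5, "gripper": -1},
    {"rx": 0, "ry": 0.01, "rz": 0, "x": -0.4, "y": 12.6, "z": -0.5, "gripper": -1},
    {"rx": 0, "ry": 0.01, "rz": 0, "x": -0.4, "y": 12.6, "z": -0.5, "gripper": -1}
  ]
}}

```text
clock: 12.32
position: [0.6006, -0.1634, 0.1213]
tool_rot: [-1.57, 0.002, 0.147]
force: [-1.3, -0.5, -0.1]
grip_width: 0.0003
```

```bash
python3 -c "
from h import *
delta(nestpt(-.03,.105),RN)"
```

```text
clock 12.32 pos [ 0.6006 -0.1634  0.1213] F [-1.3 -0.5 -0.1] q [ 0.4   0.66 -0.34  1.68  0.28  0.84  0.08]
 shift cm [ 0.44  1.63 -7.46] rotvec [-0.     0.001 -0.002]
```

Emit:
{"method": "arm_command", "body": {
  "moves": [
    {"rx": 0, "ry": 0, "rz": 0, "x": 0.3, "y": 0, "z": -1.5, "gripper": -1},
    {"rx": 0, "ry": 0, "rz": 0, "x": 0.3, "y": 0, "z": -2.7, "gripper": -1},
    {"rx": 0, "ry": 0, "rz": 0, "x": 0.3, "y": 0.3, "z": -3.9, "gripper": -1},
    {"rx": 0, "ry": 0, "rz": 0, "x": 0.3, "y": 0.6, "z": -5.0, "gripper": -1},
    {"rx": 0, "ry": 0, "rz": 0, "x": 0.3, "y": 1.0, "z": -6.0, "gripper": -1}
  ]
}}

```text
clock: 12.73
position: [0.6151, -0.2238, 0.1152]
tool_rot: [-1.573, -0.004, 0.147]
force: [-0.0, 0.8, 3.6]
grip_width: 0.0003
```

```bash
python3 -c "
from h import *
delta(nestpt(-.03,.105),RN)
p,d=bot.grab_frame('scene');cv2.imwrite('pics/p2.png',cv2.resize(p[180:380,90:360,::-1],None,fx=2.9,fy=2.9))"
```

```text
clock 12.73 pos [ 0.6151 -0.2238  0.1152] F [-0.   0.8  3.6] q [ 0.47  0.71 -0.34  1.6   0.29  0.87  0.18]
 shift cm [-0.11  1.02 -1.27] rotvec [0.002 0.    0.004]
```

View pics/p2.png

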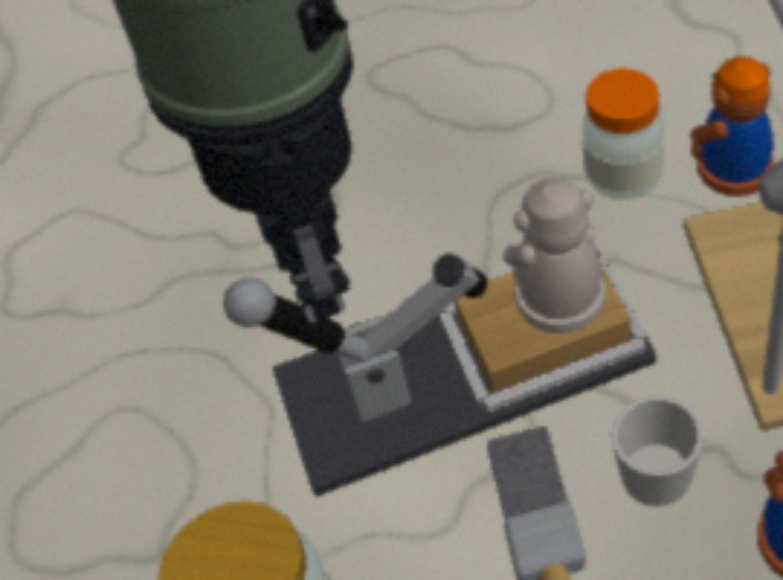

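Emit:
{"method": "arm_command", "body": {
  "moves": [
    {"rx": 0, "ry": 0, "rz": 0, "x": 0, "y": 0.6, "z": -1.0, "gripper": -1},
    {"rx": 0, "ry": 0, "rz": 0, "x": 0, "y": 1.2, "z": -2.0, "gripper": -1},
    {"rx": 0, "ry": 0, "rz": 0, "x": 0, "y": 1.5, "z": -3.0, "gripper": -1},
    {"rx": 0, "ry": 0, "rz": 0, "x": 0, "y": 1.5, "z": -4.0, "gripper": -1},
    {"rx": 0, "ry": 0, "rz": 0, "x": 0, "y": 0.5, "z": -4.6, "gripper": -1}
  ]
}}

```text
clock: 13.2
position: [0.6204, -0.2693, 0.1076]
tool_rot: [-1.571, 0.001, 0.147]
force: [-1.0, -0.2, -0.5]
grip_width: 0.0
```

```bash
python3 -c "
from h import *
delta(nestpt(-.05,.12),RN)
p,d=bot.grab_frame('scene');cv2.imwrite('pics/q2.png',cv2.resize(p[180:380,90:360,::-1],None,fx=2.9,fy=2.9))"
```

```text
clock 13.2 pos [ 0.6204 -0.2693  0.1076] F [-1.  -0.2 -0.5] q [ 0.53  0.76 -0.33  1.54  0.29  0.9   0.25]
 shift cm [ 0.03 -1.24  1.31] rotvec [ 0.     0.    -0.001]
```

View pics/q2.png

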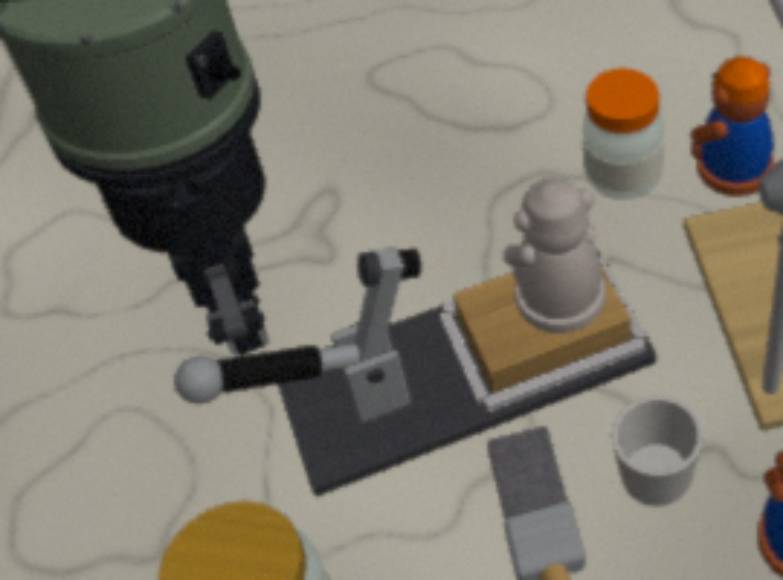

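Emit:
{"method": "arm_command", "body": {
  "moves": [
    {"rx": 0, "ry": 0, "rz": 0, "x": 0, "y": -3, "z": -0.3, "gripper": -1},
    {"rx": 0, "ry": 0, "rz": 0, "x": 0, "y": -6, "z": -0.5, "gripper": -1},
    {"rx": 0, "ry": 0, "rz": 0, "x": -1, "y": -10, "z": -1, "gripper": -1},
    {"rx": 0, "ry": 0, "rz": 0, "x": -4, "y": -13, "z": -1, "gripper": -1},
    {"rx": 0, "ry": 0, "rz": 0, "x": -8, "y": -15, "z": -1, "gripper": -1}
  ]
}}

```text
clock: 13.67
position: [0.5483, -0.2882, 0.2613]
tool_rot: [-1.574, -0.007, 0.15]
force: [0.8, -0.4, 0.8]
grip_width: -0.0002
```

Emit:
{"method": "arm_command", "body": {
  "moves": [
    {"rx": 0, "ry": 0, "rz": 0, "x": -4, "y": 0, "z": 0, "gripper": -1},
    {"rx": 0, "ry": 0, "rz": 0, "x": -8, "y": 0, "z": 0, "gripper": -1},
    {"rx": 0, "ry": 0, "rz": 0, "x": -8, "y": 0, "z": 0, "gripper": -1},
    {"rx": 0, "ry": 0, "rz": 0, "x": -8, "y": 0, "z": 0, "gripper": -1},
    {"rx": 0, "ry": 0, "rz": 0, "x": -8, "y": 0, "z": 0, "gripper": -1}
  ]
}}

```text
clock: 14.08
position: [0.4683, -0.3006, 0.2584]
tool_rot: [-1.573, -0.004, 0.148]
force: [0.8, -0.0, 0.2]
grip_width: 0.0001
```

```bash
python3 -c "
from h import *
np.set_printoptions(precision=4,suppress=True)
for c in ['scene','top']:
    p,d=bot.grab_frame(c);cv2.imwrite(f'pics/r_{c}.png',p[:,:,::-1])
    W=cloud(c,d).reshape(-1,3); W0=cloud(c,np.load(f'pics/a_{c}_d.npy')).reshape(-1,3)
    for w in (W0,W):
        w=w[np.isfinite(w[:,0])]
        q=w[np.all((w>[.56,-.14,.035])&(w<[.64,-.04,.045]),axis=1)];r=cv2.minAreaRect(q[:,:2].astype(np.float32)*1000);print(c,'plinth',r,np.median(q[:,2]))
        q=w[np.all((w>[.59,-.33,.035])&(w<[.65,-.29,.09]),axis=1)];print(' ball',len(q),np.median(q,axis=0))
        q=w[np.all((w>[.53,.12,.165])&(w<[.61,.155,.21]),axis=1)];print(' trig',len(q),np.median(q,axis=0))
"
```

```text
scene plinth ((595.9785766601562, -92.46842193603516), (71.28075408935547, 99.9007339477539), 8.261585235595703) 0.03974121755125587
 ball 211 [ 0.6331 -0.3025  0.0496]
 trig 64 [0.5657 0.1399 0.1739]
scene plinth ((596.1172485351562, -92.49806213378906), (70.99964904785156, 100.07746124267578), 7.6100873947143555) 0.03977548919391227
 ball 214 [ 0.6324 -0.3026  0.0495]
 trig 64 [0.5661 0.1398 0.1745]
top plinth ((593.416748046875, -93.765625), (70.04766845703125, 99.05228424072266), 8.574129104614258) 0.03993802689536308
 ball 121 [ 0.6238 -0.3024  0.0502]
 trig 46 [0.5601 0.1402 0.1777]
top plinth ((593.397705078125, -93.91156005859375), (69.90983581542969, 99.153564453125), 8.510318756103516) 0.04014257332887905
 ball 123 [ 0.6239 -0.3028  0.0508]
 trig 46 [0.5602 0.1398 0.1777]
```

View pics/r_scene.png

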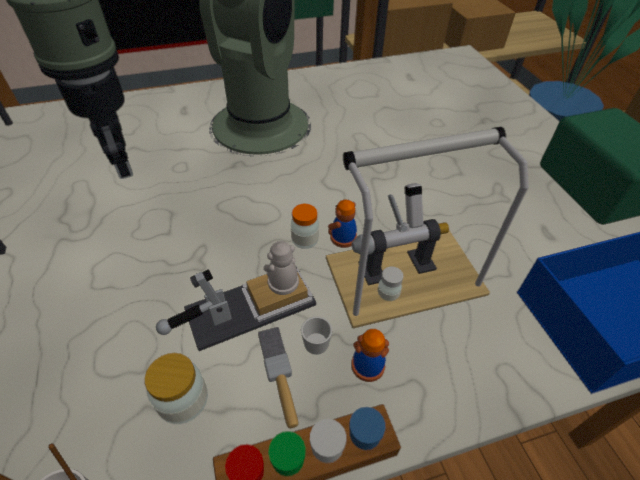

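The scene matches the start: the clamp is fully open with its ball at (163,326), the trigger is home, and the bear is seated. I'm handing the job in.

```bash
python3 -c "
from h import *
bot.job_done()"
```

```text
the job is handed in; nothing more can be done
```

The job is done and handed in at about 14 s of the 72 s allowed. `job_done` gave no verdict.

- **Clamping:** I pushed the clamp arm past mid swing with the closed fingers, and it fell onto the plinth. Before the squeeze, depth readings put the arm's top face at 65 mm (median) and the handle ball over the pivot. A line fitted along the arm sloped up by 0.11 instead of lying level. I put that down to the raised end of the arm and did not check further. The pad's contact force could not be measured.
- **Trigger:** I came in along the leaning grip from the robot's side and squeezed at 30 N. The opening stayed at about 45 mm, against 46 mm for fully squeezed, for about 1.7 s. After I let go, the wrist picture showed the trigger back in its rest position.
- **Opening:** I pushed the handle past mid swing and it fell fully open, then moved the arm clear.

In the last check, before and after depth readings agreed to about 1 mm for the plinth, the clamp ball and the trigger. The bystanders look unmoved in the scene picture, though I did not measure them. The tool was free of contact, with forces under 1 N.

The two fixed cameras disagreed by up to about 2.5 mm on absolute positions, and the wrist camera put the gun about 2 mm off. I used averages of these.

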